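Drain the rinsed laundry brushes in the tilting tray

TASK

The rinsed brushes should drain. First set the tilting tray level; then, with it level, pull every brush out of its spring clips on the rail and lay it flat on the tray's floor, and set the drip pan down on the worktop so that the tip of the tray's spout is over it. When all that is done, tip the tray up by its bar to 25 degrees, let go and see that it stays there with all the brushes still in it and the pan still under the spout; leave the balm pot and the soda jar where they are.

Things in the scene. Friction and masses are not known exactly. Their poses are not given: they have to be found in the camera images.
- tray (a joint): Angle of the tray on its stand, a stiff friction hinge: 0 = level, positive = bar end raised (spout end low), 0.436 = 25 degrees; range -0.2 to 0.85 rad. It stays where it is left; raising it takes about 7 to 9 N at the bar, lowering it about 2 to 5 N.
- tray_stand: Fixed grey stand under the tray. Origin on the worktop right below the hinge axis; its x points level from the hinge towards the bar, its y along the hinge axis, z up. The hinge axis is 98 above the worktop. Below the spout its upright face is at x = -5, so the pan can be moved only so far that way.
- tray_in (a point): Centre of the tray's floor (top surface), axes turning with the tray: x up towards the bar, y across, z out of the floor. White plastic tray, inside 130 (x) by 188 (y), walls 5 thick and 22 high, no cover. In the hinge's frame (origin on the axis, tray level) this point is at x 78, z 12. Room for three brushes side by side, long side along x, 56 apart in y. The near wall has a 24 wide gap in the middle for the spout.
- tray_bar (a point): Middle of the tray's steel bar handle, a round bar 12 in diameter and 110 long parallel to the hinge axis, its centre line 45 clear of the tray's end wall. In the hinge's frame at level: x 193, z 24. It can turn between the fingers when gripped across.
- tray_spout (a point): Tip of the tray's spout (a 30 wide channel, 4 thick, lips 7 high) on the tray's centre line, at the top of its floor. In the hinge's frame at level: x -52, z 12, so 110 above the worktop when level and 87 at 25 degrees; horizontally it shifts less than 3 between these.
- rail: Fixed wooden clip rail 186 (x) by 146 (y), board 12 thick. Origin at the centre of its underside. Three berths at x = -66, 0, 66; in each a brush lies along the rail's y, its end pins (at y = -50 and 50) under sprung steel jaws. A straight upward pull of about 8 to 12 N snaps a brush out; nothing stands between the jaws beside the brush's block but the board, 18 below the block.
- brush_a: Laundry brush: a wooden back over white bristles forming a plain block 80 long (its own y), 32 wide (x) and 30 high (z, wood uppermost), with a round steel pin 12 in diameter standing out 20 from the middle of each end (120 over all). Mass about 0.09 kg. Origin at the centre of the block. At the start it hangs by its two pins in one berth of the clip rail, block centre 45 above the worktop, wood up. It may be absent.
- brush_b: Laundry brush: a wooden back over white bristles forming a plain block 80 long (its own y), 32 wide (x) and 30 high (z, wood uppermost), with a round steel pin 12 in diameter standing out 20 from the middle of each end (120 over all). Mass about 0.09 kg. Origin at the centre of the block. At the start it hangs by its two pins in one berth of the clip rail, block centre 45 above the worktop, wood up. It may be absent.
- brush_c: Laundry brush: a wooden back over white bristles forming a plain block 80 long (its own y), 32 wide (x) and 30 high (z, wood uppermost), with a round steel pin 12 in diameter standing out 20 from the middle of each end (120 over all). Mass about 0.09 kg. Origin at the centre of the block. At the start it hangs by its two pins in one berth of the clip rail, block centre 45 above the worktop, wood up. It may be absent.
- pan: Small grey plastic drip pan, open at the top: 74 (x) by 96 (y) by 35 high outside, walls and floor 3. From its +y side, at x -28, a low arm 9 thick and 20 high runs out to an upright grip plate, 9 thick (x), from y 93 to 123, 104 high. Origin under the centre of the pan; z up. Mass about 0.15 kg.
- pan_in (a point): Centre of the pan's inner floor, 3 above its underside, axes as the pan.
- pan_grip (a point): Point in the pan's grip plate to take it by, 88 above its underside, at the pan's x -28, y 108; grip across its 9 thickness, the pan's x. With this plate pointing to the tray stand's +y, and coming in low from that side, the pan goes under the spout with room for a gripper.
- balm_pot: Bystander: round pot 69 across, 41 high; origin under its centre. Leave it.
- soda_jar: Bystander: small jar with a dark lid, 44 across, 105 high; origin under its centre. Leave it.
Mind the look-alikes: they are no part of the job. What is shaped like the brush_b but pink or turquoise is not meant.

How it is judged:
On the way, in this order (a step that is already met when the one before it is completed fails the run):
1. the empty tray is set level (within 4 degrees) and stays so for a second (value of joint tray between -0.07 and 0.07 rad and velocity of joint tray between -0.02 and 0.02 rad/s), for 1 s.
2. with the tray level (within 4 degrees), every brush lies on its floor and the drip pan stands under the tip of the spout (value of joint tray between -0.07 and 0.07 rad and x of brush_a in the frame of tray_in between -0.065 and 0.065 m and y of brush_a in the frame of tray_in between -0.092 and 0.092 m and z of brush_a in the frame of tray_in between 0.008 and 0.03 m and x of brush_b in the frame of tray_in between -0.065 and 0.065 m and y of brush_b in the frame of tray_in between -0.092 and 0.092 m and z of brush_b in the frame of tray_in between 0.008 and 0.03 m and x of brush_c in the frame of tray_in between -0.065 and 0.065 m and y of brush_c in the frame of tray_in between -0.092 and 0.092 m and z of brush_c in the frame of tray_in between 0.008 and 0.03 m and x of tray_spout in the frame of pan_in between -0.03 and 0.03 m and y of tray_spout in the frame of pan_in between -0.041 and 0.041 m and angle between pan's own z axis and vertical below 0.1 rad and height (world z) of pan below 0.005 m), for 0.3 s.
3. the tray is tipped to 25 degrees (within 4) and stays there (value of joint tray between 0.366 and 0.506 rad and velocity of joint tray between -0.02 and 0.02 rad/s), for 1 s.
At the end, for the whole second after the job is handed in: The tray stands released at 25 degrees (within 4), every brush that is there lies at rest on its floor inside the walls, and the pan stands on the worktop with the tip of the spout, seen from above, inside its walls (within 30 mm along its x and 41 mm along its y of its centre) (all of step 3 and x of brush_a in the frame of tray_in between -0.065 and 0.065 m and y of brush_a in the frame of tray_in between -0.092 and 0.092 m and z of brush_a in the frame of tray_in between 0.008 and 0.03 m and x of brush_b in the frame of tray_in between -0.065 and 0.065 m and y of brush_b in the frame of tray_in between -0.092 and 0.092 m and z of brush_b in the frame of tray_in between 0.008 and 0.03 m and x of brush_c in the frame of tray_in between -0.065 and 0.065 m and y of brush_c in the frame of tray_in between -0.092 and 0.092 m and z of brush_c in the frame of tray_in between 0.008 and 0.03 m and x of tray_spout in the frame of pan_in between -0.03 and 0.03 m and y of tray_spout in the frame of pan_in between -0.041 and 0.041 m and angle between pan's own z axis and vertical below 0.1 rad and height (world z) of pan below 0.005 m and linear speed of each of brush_a, brush_b, brush_c, pan below 0.03 m/s); the robot touches nothing.
It fails at once if the balm pot or the soda jar is shifted by more than 40 mm (distance of any of balm_pot, soda_jar from where it was at the start of the episode above 0.04 m).
Of brush_a, brush_b, brush_c only 2 to 3 are there at a start; the rules pass over those that are not, and their reading is None.
At some moment in a run one of pan may be knocked a few centimetres aside while the robot is not near it.
Once in a run the grip may slacken for a moment while it holds something.
It also fails if it takes over 208 s, if anything falls off the work surface, if the arm or the gripper's body presses on something with over 40 N, if the wrist force passes 120 N, or if a joint passes its speed limit or range.

ROBOT

A 7-joint arm with a two-finger parallel gripper is mounted at the origin on a cart in front of the work surface, level with it; the furniture and walls round the work are solid. World frame = base frame: x ahead of the robot, y to its left, z up, the work surface at z = 0. Lengths are in m, angles in rad, forces in N, time in s.
With the tool pointing down it reaches from about 0.35 to 0.9 m from the base axis. Payload 19.9 kg.
Tool frame: the origin (TCP) lies at the very end of the fingers, on their centre line; the grasp point (between the pads) lies 19 mm behind it; z points along the fingers, y is the line along which they close (so a half turn about z gives the same grasp; the last joint's range is limited). The gripper opens to 94 mm and grips with 3 to 60 N. Pads are 16 mm wide; open, the fingers measure 119 mm over their backs; the gripper's body (75 mm by 177 mm) begins 78 mm behind the grasp point.
Start: joints at [-1.155, 0.417, -0.01, 1.614, 0.005, 1.111, -0.053], TCP at [0.276, 0.561, 0.205] pointing down, gripper open.
Joint ranges: [-2.81, 2.81], [-0.39, 2.02], [-1.27, 1.25], [0.06, 2.57], [-1.19, 4.33], [0.19, 2], [-2.82, 2.82]. Speed limits (rad/s): [1.89, 1.89, 2.39, 2.39, 3.01, 3.01, 3.01].

INTERFACE

Orientations are given as a unit quaternion [x, y, z, w].
In Python, from cell import sensors, cams, workorder gives the robot as it stands.
- The arm moves only by the tool step_arm, never from a script. Its argument "rows" is a list of rows, each a list of 2 entries, a list of its own where there are three numbers: the shift along the tool's x, y, z in mm, then the turn about the tool's z in rad. In form: [[[dx, dy, dz], twist], ...]. A call has 1 to 8 rows; each row shifts and turns the commanded pose from where the row before left it, along the tool's axes as they then stand; what a row does not reach is not made up. A row lasts 1/12 s, in which the tool goes at most 41.7 mm and 7.16 degrees, less where a joint would pass 70% of its speed; a pose out of reach is approached as far as the arm can. A call with a gripper value outside its range is refused whole. "hand" is the finger opening in mm, from 0 to 94, set as the call begins (left out, the last holds). The fingers move at their own pace and stop on an object; "squeeze" is the grip in N (left out, the last holds). Time passes only in rows, so rows that do not move let the fingers close. It gives the time, the measured TCP pose, the force and the opening at its end, in the units of the state.
- sensors.sense(): the state, without advancing time (a new reading comes with each control period).
- cams.get_image(name): name is "scene" or "top" or "wrist"; returns (picture, depth): 420x560x3 uint8, red, green, blue; 420x560 float32, m along the optical axis (not along the pixel's ray), 0 where there is no reading.
- cams.calibration(name): a dict with "mtx" (3x3 intrinsics, pixels), "world_from_camera" (4x4, takes a point from camera to world coordinates). Camera axes: x right, y down, z forward; pixel columns grow to the right and rows downward; lengths in m; the calibration is good to about 2 mm. A picture is of the moment at which its call begins: read the wrist's pose just before it. calibration takes no time and is no camera call; for the wrist camera it gives the pose at the moment of the call.
- workorder.sign_off(): hands the job in, once; it reports no verdict.
The state is a dict: "t": time; "joint_positions": joint angles; "dq": joint speeds; "joint_torque": joint torques, N m; "tool_pos": TCP position; "tcp_rot": TCP orientation; "contact_force": force on the tool from outside, world axes, zero at the start; "torque": the same for the moment, N m; "grip_width": finger opening in m.
Only numpy, scipy, OpenCV 4.12 (cv2) and the standard library are available. Lean on these libraries where they do the work, as an engineer would, in place of code of your own. Each camera call takes 0.05 s, during which the arm holds its last target. There are 200 camera calls.

## Working session

There is one attempt and no reset: what is moved stays moved. The work goes in short steps, Python scripts to look and compute and a tool call to move; the robot and the scene stay as the last step left them, time stands still between calls to the robot, and variables do not carry over. Pictures are saved under pics/ and viewed, on a budget of 14 in all, crops included, one or two more only if the job needs it, and the job is handed in when it is done.

Besides the shell and the picture viewer there is one more tool, called after "Emit:" by a JSON object that holds its "fn" and its "kwargs", one argument or row to a line. step_arm: Moves the arm, as the interface text tells. Its arguments: {"type":"object","properties":{"rows":{"type":"array"},"hand":{"type":"number"},"squeeze":{"type":"number"}},"required":["rows"]}

```bash
mkdir -p pics; ls
cat > h.py <<'E'
import numpy as np, cv2
from cell import sensors, cams, workorder
from scipy.spatial.transform import Rotation as R
def grab(name,save=None):
    T=np.array(cams.calibration(name)["world_from_camera"]);K=np.array(cams.calibration(name)["mtx"])
    im,d=cams.get_image(name)
    np.savez(f'/tmp/{name}.npz',im=im,d=d,T=T,K=K)
    if save: cv2.imwrite(f'pics/{save}.png',im[:,:,::-1])
    return im,d,T,K
def cloud(name):
    z=np.load(f'/tmp/{name}.npz');d,T,K=z['d'],z['T'],z['K']
    v,u=np.mgrid[:d.shape[0],:d.shape[1]]
    P=np.stack([(u-K[0,2])/K[0,0]*d,(v-K[1,2])/K[1,1]*d,d],-1)
    return P@T[:3,:3].T+T[:3,3], z['im'], d
def st():
    s=sensors.sense();print(round(s['t'],2),np.round(s['tool_pos'],4),np.round(R.from_quat(s['tcp_rot']).as_matrix(),3).tolist(),'F',np.round(s['contact_force'],1),'w',round(s['grip_width'],4));return s
E
python3 - <<'E'
from h import *
s=st();print(s)
a=grab('scene')[0];b=grab('top')[0]
cv2.imwrite('pics/s0.png',cv2.resize(a,(800,600))[:,:,::-1]);cv2.imwrite('pics/t0.png',cv2.resize(b,(800,600))[:,:,::-1])
for n in('scene','top'):print(np.round(cams.calibration(n)['world_from_camera'],3).tolist())
E
```

```text
pics
0.0 [0.2755 0.5606 0.2048] [[-0.897, 0.441, -0.0], [0.441, 0.897, -0.001], [-0.0, -0.001, -1.0]] F [-0.1  0.6  0.1] w 0.094
{'t': 0.0, 'joint_positions': array([-1.15548429,  0.41798833, -0.01031473,  1.61416413,  0.00471005,
        1.11070321, -0.05304302]), 'dq': array([ 6.13695166e-06,  1.34856781e-03, -2.51414120e-03, -8.08619449e-04,
        2.43599976e-04,  3.70942997e-04,  1.19000832e-03]), 'joint_torque': array([-9.94717011e-04, -8.51233435e+01,  6.37943689e-01, -4.25970054e+01,
       -4.89557069e-02,  1.88090868e-02,  1.54431013e-04]), 'tool_pos': array([0.27552236, 0.56057201, 0.2048205 ]), 'tcp_rot': array([ 2.26434745e-01,  9.74026140e-01, -6.12639338e-04, -9.29459313e-05]), 'contact_force': array([-0.10480381,  0.5502733 ,  0.07772233]), 'torque': array([ 0.00706289, -0.03804349, -0.01893561]), 'grip_width': 0.0940455199231259}
[[0.643, -0.556, 0.527, -0.273], [-0.766, -0.478, 0.43, -0.655], [0.012, -0.68, -0.733, 1.266], [0.0, 0.0, 0.0, 1.0]]
[[-0.007, -0.982, 0.189, 0.265], [-1.0, 0.011, 0.018, -0.003], [-0.02, -0.189, -0.982, 1.502], [0.0, 0.0, 0.0, 1.0]]
```

View pics/s0.png

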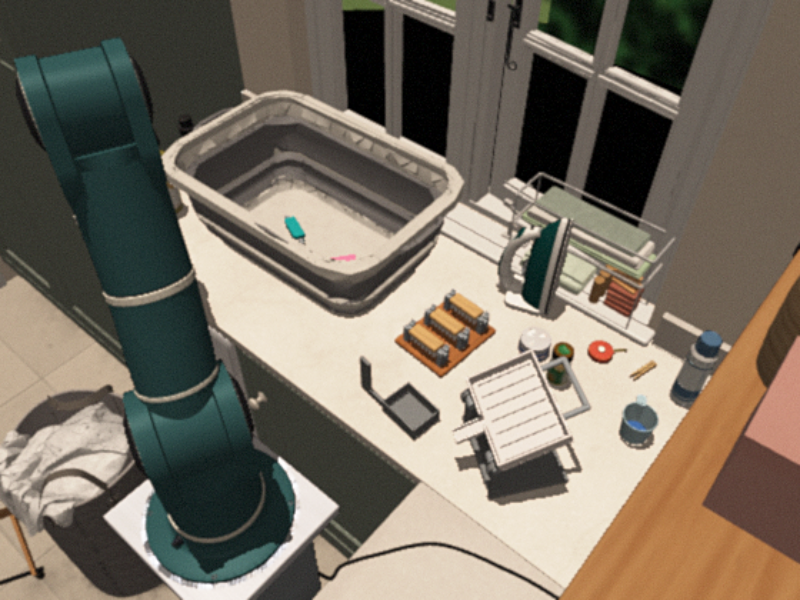

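View pics/t0.png

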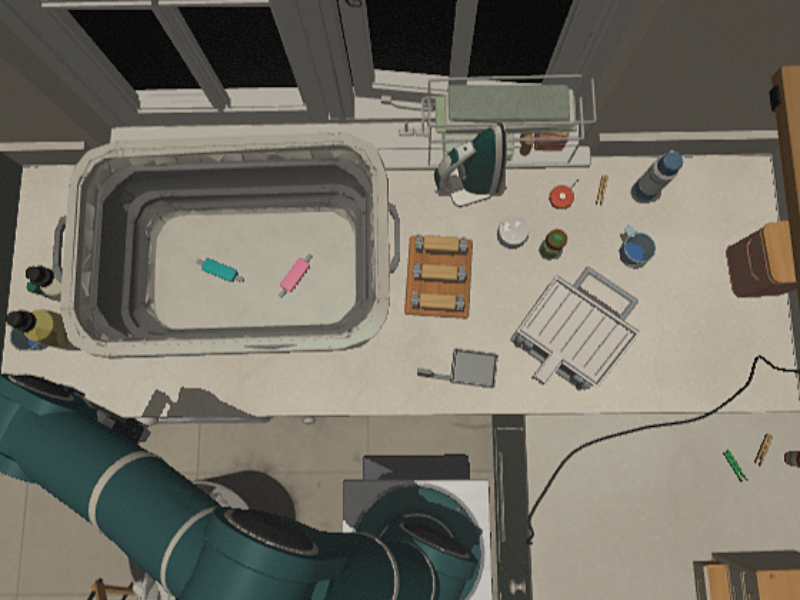

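The top view shows three brushes in the rail at (440,243), (440,271) and (438,301). The pan is at (473,368), its grip plate at (430,373), the tray at (575,335), its bar at (608,290). The pot is at (513,232) and the jar at (555,243). The look-alikes are turquoise at (220,270) and pink at (296,275), both in the tub and to be ignored. The wooden-backed brushes in the rail match the description.

Run:
```python
from h import *
P,im,d=cloud('top')
def at(n,u,v,r=1):
    u=int(u*.7);v=int(v*.7);p=P[v-r:v+r+1,u-r:u+r+1].reshape(-1,3);print(n,np.round(np.median(p,0),4))
for n,u,v in [('br1',440,243),('br2',440,271),('br3',438,301),('pan',473,368),('grip',427,373),('pot',513,232),('jar',555,240),('bar',610,291),('barL',588,272),('barR',632,303),('railTL',412,238),('table',700,350),('spout',545,378)]: at(n,u,v)
# tray floor plane
m=np.zeros(im.shape[:2],np.uint8);cv2.fillConvexPoly(m,(np.array([[562,290],[622,330],[592,372],[530,335]])*.7).astype(int),1)
p=P[m>0];c=np.median(p,0);
for _ in range(5):
    U,S,V=np.linalg.svd(p-p.mean(0));n=V[2]*np.sign(V[2][2]);r=(p-p.mean(0))@n;p=p[abs(r)<.006]
print('floor c',c,'n',n,'tilt deg',np.degrees(np.arccos(n[2])),'dir',np.degrees(np.arctan2(n[1],n[0])),len(p),r.std())
# board/brush/pan via color & height
def rect(n,mask):
    q=P[mask][:,:2].astype(np.float32);(cx,cy),s,a=cv2.minAreaRect(q);print(n,len(q),np.round([cx,cy,*s,a],4),'z',np.round(np.percentile(P[mask][:,2],[5,50,95]),4))
    return q
v,u=np.mgrid[:420,:560]
def box(a,b,c,e):return (u>a*.7)&(u<c*.7)&(v>b*.7)&(v<e*.7)&(d>0)
z=P[...,2]
rect('rail',box(398,228,480,325)&(z>.004)&(z<.02))
for n,b in [('b1',(424,236,458,251)),('b2',(422,264,456,279)),('b3',(420,292,456,310))]:
    rect(n,box(*b)&(z>.052)&(z<.068))
rect('panall',box(412,340,505,395)&(z>.02)); rect('panbox',box(445,340,505,395)&(z>.006)&(z<.05)); rect('plate',box(412,340,440,395)&(z>.07))
rect('panfloor',box(445,340,505,395)&(z<.012)&(z>.001)&(im.mean(2)<130))
rect('pot',box(490,210,532,250)&(z>.01));rect('jar',box(534,222,575,262)&(z>.01))
h=im[...,:].max(2)
rect('barz',box(560,255,650,325)&(z>.14));rect('trayhi',box(500,255,650,395)&(z>.09))
```

```text
br1 [ 0.6659 -0.0615  0.0614]
br2 [ 0.6042 -0.0604  0.0564]
br3 [ 0.5359 -0.053   0.0571]
pan [ 0.3925 -0.1325  0.0023]
grip [ 0.3731 -0.0249  0.1015]
pot [ 0.6951 -0.2273  0.0437]
jar [ 0.6557 -0.3063  0.1046]
bar [ 5.625e-01 -4.482e-01 -3.000e-04]
barL [ 0.5645 -0.3479  0.1978]
barR [ 0.5003 -0.4322  0.1939]
railTL [0.6938 0.0024 0.0103]
table [ 0.4295 -0.6382 -0.0008]
spout [ 0.3624 -0.2733  0.0927]
floor c [ 0.45284653 -0.333476    0.13691955] n [-0.60939407  0.39458933  0.68770497] tilt deg 46.55128905514041 dir 147.07650121356002 203 0.0024301555718795214
rail 1397 [ 6.02600e-01 -5.93000e-02  1.85000e-01  2.26100e-01  8.89168e+01] z [0.0051 0.0103 0.016 ]
b1 222 [ 6.64800e-01 -6.32000e-02  7.37000e-02  3.10000e-02  8.88892e+01] z [0.0536 0.0583 0.063 ]
b2 233 [ 6.00700e-01 -5.87000e-02  7.35000e-02  3.37000e-02  8.78201e+01] z [0.0536 0.0581 0.0636]
b3 237 [ 5.33900e-01 -5.44000e-02  7.43000e-02  3.22000e-02  8.54905e+01] z [0.0536 0.0587 0.0633]
panall 198 [ 3.94000e-01 -9.49000e-02  1.70400e-01  7.50000e-02  8.24167e+01] z [0.0215 0.0331 0.1029]
panbox 244 [ 0.3908 -0.1363  0.1351  0.1054 78.8676] z [0.0064 0.0257 0.0375]
plate 37 [ 3.76100e-01 -2.07000e-02  2.81000e-02  9.20000e-03  8.00392e+01] z [0.0785 0.1015 0.106 ]
panfloor 223 [ 3.91400e-01 -1.30600e-01  9.42000e-02  7.87000e-02  8.19416e+01] z [0.0013 0.0035 0.009 ]
pot 386 [ 6.96800e-01 -2.28000e-01  6.66000e-02  6.77000e-02  8.45242e+01] z [0.0175 0.0393 0.0447]
jar 281 [ 0.6581 -0.3109  0.0425  0.0436 11.5334] z [0.0235 0.099  0.1077]
barz 1057 [ 0.5179 -0.3714  0.1477  0.1114 85.7645] z [0.1444 0.1596 0.1984]
trayhi 4032 [ 0.4492 -0.3311  0.199   0.2294 53.5541] z [0.1048 0.1384 0.1913]
```

Run:
```python
from h import *
im=np.load('/tmp/top.npz')['im']
cv2.imwrite('pics/c0.png',cv2.resize(im[140:285,275:460][:,:,::-1],None,fx=4,fy=4,interpolation=cv2.INTER_CUBIC))
```

```text
(no output)
```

View pics/c0.png

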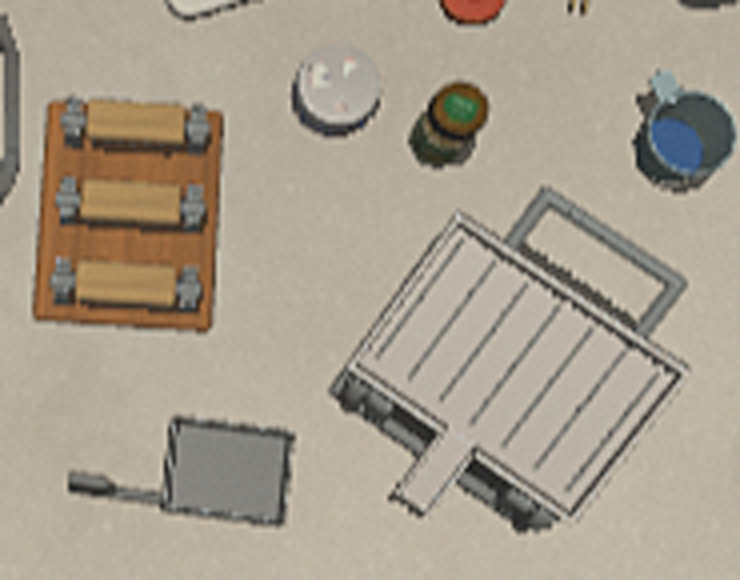

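```bash
cat >> h.py <<'E'
from scipy.optimize import least_squares
def fit(x0,model,px,name='top'):
    z=np.load(f'/tmp/{name}.npz');T,K=z['T'],z['K']
    def f(x):
        W=model(x);c=(W-T[:3,3])@T[:3,:3];q=c@K.T;return (q[:,:2]/q[:,2:]-px).ravel()
    r=least_squares(f,x0,loss='soft_l1');return r.x,np.round(f(r.x).reshape(-1,2),1).tolist()
def planar(pts):
    pts=np.array(pts,float)/1000
    def m(x):
        c,s=np.cos(x[2]),np.sin(x[2]);return np.stack([x[0]+c*pts[:,0]-s*pts[:,1],x[1]+s*pts[:,0]+c*pts[:,1],pts[:,2]],1)
    return m
def tray(pts):  # pts in tray_in frame, x=[hx,hy,phi,theta]
    pts=np.array(pts,float)/1000+[.078,0,.012]
    def m(x):
        a=x[3];X=pts[:,0]*np.cos(a)-pts[:,2]*np.sin(a);Z=.098+pts[:,0]*np.sin(a)+pts[:,2]*np.cos(a)
        c,s=np.cos(x[2]),np.sin(x[2]);return np.stack([x[0]+c*X-s*pts[:,1],x[1]+s*X+c*pts[:,1],Z],1)
    return m
E
python3 - <<'E'
from h import *
px=lambda l:np.array(l)/4+[275,140]-.4
tp=[(70,99,22),(70,-99,22),(-70,99,22),(-70,-99,22),(115,55,12),(115,-55,12),(-130,15,5),(-130,-15,5)]
print('tray',fit([.37,-.28,-.57,.37],tray(tp),px([(459,213),(685,372),(352,368),(572,518),(546,196),(677,286),(392,495),(425,514)])))
print('rail',fit([.6,-.06,-.06],planar([(93,73,12),(93,-73,12),(-93,-73,12),(-93,73,12)]),px([(50,100),(222,112),(208,330),(35,318)])))
print('pan',fit([.39,-.13,-.1],planar([(37,48,35),(37,-48,35),(-37,-48,35),(-37,48,35),(-28,108,104)]),px([(172,418),(293,433),(283,523),(163,510),(88,483)])))
P,im,d=cloud('top')
for w in ((420,300),(450,330),(480,350),(500,420)):
  u,v=int(275+w[0]/4),int(140+w[1]/4);print(P[v,u])
E
```

```text
tray (array([ 0.40032858, -0.29262089, -0.6412837 ,  0.34949751]), [[-0.2, -0.3], [1.7, 0.1], [-1.8, -0.3], [-0.2, 2.2], [0.2, -0.3], [-0.1, -0.6], [0.1, -0.3], [0.2, 0.9]])
rail (array([ 0.60106126, -0.05800887, -0.08316044]), [[-0.5, -0.5], [0.6, -0.5], [0.9, 0.6], [-1.0, 0.3]])
pan (array([ 0.38882875, -0.13108565, -0.12753967]), [[-0.1, -0.3], [0.1, -0.5], [0.4, 0.6], [-0.3, 0.2], [-0.1, 0.0]])
[ 0.50389966 -0.26877429  0.13589919]
[ 0.48220388 -0.28767465  0.13913338]
[ 0.46663925 -0.30961138  0.14225458]
[ 0.41522219 -0.32465783  0.1278039 ]
```

Run:
```python
from h import *
P,im,d=cloud('top');Q,_,d2=cloud('scene')
A=np.concatenate([P[d>0],Q[d2>0]])
def q(n,m):
    p=A[m];print(n,len(p),np.round(np.percentile(p,[0.5,50,99.5],axis=0),3).tolist() if len(p) else '')
x,y,z=A.T
q('tub',(x>.42)&(x<.9)&(y>0.02)&(y<.8)&(z>.03)&(z<.5))
q('near rail z>.12',(x>.5)&(x<.82)&(y>-.16)&(y<0.1)&(z>.12))
q('near tray >.1 right',(x>.6)&(x<.8)&(y>-.5)&(y<-.25)&(z>.08))
```

```text
tub 39140 [[0.422, 0.031, 0.031], [0.703, 0.45, 0.182], [0.847, 0.773, 0.252]]
near rail z>.12 4303 [[0.502, -0.158, 0.121], [0.671, 0.057, 0.238], [0.819, 0.098, 0.253]]
near tray >.1 right 345 [[0.638, -0.337, 0.082], [0.657, -0.312, 0.103], [0.681, -0.29, 0.111]]
```

Emit:
{"fn": "step_arm", "kwargs": {
  "rows": [
    [[0,0,-30],0],
    [[0,0,-30],0],
    [[0,0,-30],0],
    [[-20,0,-30],0.03],
    [[-40,0,0],0.064],
    [[-40,0,0],0.064],
    [[-40,0,0],0.064],
    [[-40,0,0],0.064]
  ],
  "hand": 40
}}

```text
t: 0.77
tool_pos: [0.4282, 0.4631, 0.3251]
tcp_rot: [0.364, 0.931, -0.0, -0.0]
contact_force: [0.6, 1.2, -0.6]
grip_width: 0.044
```

Emit:
{"fn": "step_arm", "kwargs": {
  "rows": [
    [[-40,0,0],0.064],
    [[-40,0,0],0.064],
    [[-40,0,0],0.064],
    [[-40,0,0],0.064],
    [[-40,0,0],0.064],
    [[-40,0,0],0.064],
    [[-40,0,0],0.064],
    [[-40,0,0],0.064]
  ]
}}

```text
t: 1.43
tool_pos: [0.6073, 0.2019, 0.325]
tcp_rot: [0.588, 0.809, -0.0, -0.0]
contact_force: [0.9, 0.8, 0.2]
grip_width: 0.04
```

Emit:
{"fn": "step_arm", "kwargs": {
  "rows": [
    [[-40,0,0],0.064],
    [[-40,0,0],0.064],
    [[-40,0,0],0.064],
    [[-40,0,0],0.064],
    [[-40,0,0],0.064],
    [[-40,0,0],0.064],
    [[-40,0,0],0.064],
    [[-40,0,0],0.064]
  ]
}}

```text
t: 2.1
tool_pos: [0.6354, -0.1134, 0.3251]
tcp_rot: [0.774, 0.633, -0.0, -0.0]
contact_force: [1.0, 0.5, 0.3]
grip_width: 0.0401
```

Emit:
{"fn": "step_arm", "kwargs": {
  "rows": [
    [[-40,0,0],0.064],
    [[-40,0,0],0.064],
    [[-40,0,0],0.064],
    [[-40,0,0],0.064],
    [[-40,0,0],0.064],
    [[-40,0,0],0.064],
    [[0,0,0],0],
    [[0,0,0],0]
  ]
}}

```text
t: 2.77
tool_pos: [0.5509, -0.3374, 0.3254]
tcp_rot: [0.881, 0.473, -0.0, 0.0]
contact_force: [0.5, 1.1, -0.0]
grip_width: 0.0396
```

```bash
cat >> h.py <<'E'
def to(x,y,z,yaw_y):
    """moves (mm in tool axes) from present pose to world target, and twist so tool y points at yaw_y (mod pi)"""
    s=sensors.sense();M=R.from_quat(s['tcp_rot']).as_matrix();dl=M.T@(np.array([x,y,z])-s['tool_pos'])*1000
    a=np.arctan2(M[1,1],M[0,1]);t=-((yaw_y-a+np.pi/2)%np.pi-np.pi/2)
    print('move mm',np.round(dl,1),'twist',round(t,3),'alt',round(t-np.sign(t)*np.pi,3),'J7',round(s['joint_positions'][6],2))
E
python3 - <<'E'
from h import *
s=st();print(np.round(s['joint_positions'],2));to(.5387,-.396,.26,-.641)
im=grab('wrist')[0];cv2.imwrite('pics/w1.png',im[:,:,::-1])
print(np.round(cams.calibration('wrist')['world_from_camera'],3).tolist())
P,_,d=cloud('top');x,y,z=P.reshape(-1,3).T
m=(x>.5)&(x<.78)&(y<.06)&(y>-.03)&(z>.1);p=P.reshape(-1,3)[m];print(len(p),p.min(0),np.percentile(p,3,axis=0))
E
```

```text
2.77 [ 0.5509 -0.3374  0.3254] [[0.552, 0.834, -0.001], [0.834, -0.552, -0.0], [-0.001, -0.0, -1.0]] F [ 0.5  1.1 -0. ] w 0.0396
[ 0.04  0.44  0.66  1.42 -0.27  1.38  0.13]
move mm [-55.6  22.1  65.4] twist 0.057 alt -3.085 J7 0.13
[[0.836, -0.53, -0.142, 0.593], [-0.549, -0.808, -0.215, -0.273], [-0.001, 0.258, -0.966, 0.505], [0.0, 0.0, 0.0, 1.0]]
646 [0.50136012 0.02642132 0.21917682] [0.51096035 0.02680798 0.22967092]
```

View pics/w1.png

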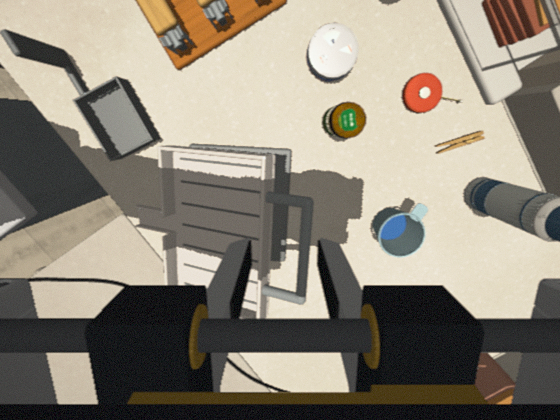

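The wrist view shows the bar from (308,199) to (303,297), with the tray's +y wall corners at (163,148) and (272,154). I refine the tray pose from these.

Run:
```python
from h import *
x,r=fit([.4,-.29,-.64,.35],tray([(70,99,22),(-70,99,22),(115,55,12),(115,-55,12)]),np.array([(272,154),(163,148),(308,200),(303,297)]),'wrist');print(x,r)
x,r=fit([.4,-.29,-.64,.35],tray([(115,55,12),(115,-55,12)]),np.array([(308,200),(303,297)]),'wrist');print(x,r)
P,im,d=cloud('wrist')
for u,v in((306,230),(306,260),(304,285),(200,200),(240,200),(240,240)):print(u,v,np.round(P[v,u],4))
```

```text
[ 0.40560065 -0.2944165  -0.64676966  0.37878375] [[-1.4, 0.3], [-2.4, -4.8], [4.5, 1.1], [1.0, 0.0]]
[ 0.40205067 -0.29658969 -0.61454681  0.39548096] [[-0.0, 0.0], [-0.0, 0.0]]
306 230 [ 0.5535 -0.3734  0.1993]
306 260 [ 0.5354 -0.4019  0.1982]
304 285 [ 0.5181 -0.4252  0.1985]
200 200 [ 0.4574 -0.2915  0.1306]
240 200 [ 0.5033 -0.3161  0.1511]
240 240 [ 0.5338 -0.3152  0.329 ]
```

Emit:
{"fn": "step_arm", "kwargs": {
  "rows": [
    [[-29,11,0],0],
    [[-29,11,0],0.036],
    [[0,0,35],0],
    [[0,0,35],0],
    [[0,0,35],0],
    [[0,0,25],0],
    [[0,0,22],0],
    [[0,0,0],0]
  ]
}}

```text
t: 3.48
tool_pos: [0.5388, -0.3928, 0.1688]
tcp_rot: [0.888, 0.461, -0.001, -0.003]
contact_force: [0.7, 0.6, -0.9]
grip_width: 0.0401
```

Emit:
{"fn": "step_arm", "kwargs": {
  "rows": [
    [[0,0,0],0],
    [[0,0,0],0],
    [[0,0,0],0],
    [[0,0,0],0]
  ],
  "hand": 5,
  "squeeze": 15
}}

```text
t: 3.82
tool_pos: [0.5398, -0.3959, 0.175]
tcp_rot: [0.888, 0.46, 0.001, 0.001]
contact_force: [-0.3, -1.2, -1.0]
grip_width: 0.0169
```

Run:
```python
from h import *
s=st();print(np.round(s['joint_positions'],2))
h=s['tool_pos']
```

```text
3.82 [ 0.5398 -0.3959  0.175 ] [[0.577, 0.816, 0.002], [0.816, -0.577, -0.001], [0.0, 0.002, -1.0]] F [-0.3 -1.2 -1. ] w 0.0169
[ 0.16  0.59  0.63  1.54 -0.37  1.13  0.25]
```

Emit:
{"fn": "step_arm", "kwargs": {
  "rows": [
    [[0,0,0],0],
    [[0,0,0],0],
    [[0,0,0],0],
    [[0,0,0],0]
  ]
}}

```text
t: 4.15
tool_pos: [0.5387, -0.3951, 0.1738]
tcp_rot: [0.888, 0.459, -0.0, -0.001]
contact_force: [-5.3, 6.1, 1.0]
grip_width: 0.0114
```

Emit:
{"fn": "step_arm", "kwargs": {
  "rows": [
    [[0,4.9,9.5],0],
    [[0,4.4,9.7],0],
    [[0,3.9,10],0],
    [[0,3.3,10.1],0],
    [[0,2.8,10.3],0],
    [[0,2.2,10.5],0],
    [[0,1.6,10.6],0],
    [[0,0,0],0]
  ]
}}

```text
t: 4.82
tool_pos: [0.5575, -0.4091, 0.1015]
tcp_rot: [0.888, 0.459, -0.001, -0.0]
contact_force: [0.4, -0.5, -7.1]
grip_width: 0.0119
```

Emit:
{"fn": "step_arm", "kwargs": {
  "rows": [
    [[0,0,0],0],
    [[0,0,0],0],
    [[0,0,0],0],
    [[0,0,0],0]
  ]
}}

```text
t: 5.15
tool_pos: [0.5575, -0.409, 0.103]
tcp_rot: [0.888, 0.459, -0.0, -0.0]
contact_force: [-6.0, 0.8, -6.9]
grip_width: 0.0115
```

Run:
```python
from h import *
s=st();grab('wrist');grab('top')
P,im,d=cloud('top')
x,y,z=P.reshape(-1,3).T
c,sn=np.cos(-.63),np.sin(-.63);X=(x-.401)*c+(y+.294)*sn;Y=-(x-.401)*sn+(y+.294)*c
m=(X>.03)&(X<.125)&(abs(Y)<.08)&(z>.06)&(z<.2)
A=np.c_[X[m],Y[m],np.ones(m.sum())];w=z[m]
for _ in range(4):
    k=np.linalg.lstsq(A,w,rcond=None)[0];r=w-A@k;g=abs(r)<.006;A,w=A[g],w[g]
print(m.sum(),len(w),'slope x,y',k,'res',r.std())
```

```text
5.15 [ 0.5575 -0.409   0.103 ] [[0.578, 0.816, -0.001], [0.816, -0.578, 0.0], [-0.0, -0.001, -1.0]] F [-6.   0.8 -6.9] w 0.0115
190 181 slope x,y [ 0.00336126 -0.03691253  0.10453405] res 0.002588379195140717
```

Emit:
{"fn": "step_arm", "kwargs": {
  "rows": [
    [[0,0,0],0],
    [[0,0,0],0],
    [[0,0,0],0],
    [[0,0,0],0],
    [[0,0,0],0]
  ],
  "hand": 40
}}

```text
t: 5.67
tool_pos: [0.5585, -0.4091, 0.1033]
tcp_rot: [0.888, 0.46, 0.0, 0.0]
contact_force: [-0.2, 0.1, 0.5]
grip_width: 0.0391
```

Emit:
{"fn": "step_arm", "kwargs": {
  "rows": [
    [[0,0,-20],0],
    [[0,0,-30],0],
    [[0,0,-40],0],
    [[0,0,-40],0],
    [[0,0,-40],0],
    [[0,0,-30],0],
    [[0,0,0],0],
    [[0,0,0],0]
  ]
}}

```text
t: 6.33
tool_pos: [0.5585, -0.4095, 0.3048]
tcp_rot: [0.888, 0.459, 0.001, 0.001]
contact_force: [-0.4, -0.1, -1.2]
grip_width: 0.0399
```

Run:
```python
from h import *
to(.601,-.0585,.24,-.07)
```

```text
move mm [ 311.  -168.3   64.3] twist -0.546 alt 2.596 J7 0.21
```

Emit:
{"fn": "step_arm", "kwargs": {
  "rows": [
    [[35,-19,0],0],
    [[35,-19,0],0],
    [[35,-19,0],0],
    [[35,-19,0],0],
    [[35,-19,0],0],
    [[35,-19,0],0],
    [[35,-19,0],0],
    [[35,-19,0],0]
  ],
  "hand": 46
}}

```text
t: 7.0
tool_pos: [0.5952, -0.0904, 0.3017]
tcp_rot: [0.888, 0.46, -0.001, -0.0]
contact_force: [1.1, -1.1, 0.3]
grip_width: 0.0461
```

Emit:
{"fn": "step_arm", "kwargs": {
  "rows": [
    [[31,-16,0],0],
    [[0,0,10],-0.11],
    [[0,0,10],-0.11],
    [[0,0,10],-0.11],
    [[0,0,10],-0.11],
    [[0,0,10],-0.106],
    [[0,0,0],0],
    [[0,0,0],0]
  ]
}}

```text
t: 7.67
tool_pos: [0.6001, -0.0581, 0.2519]
tcp_rot: [0.733, 0.681, -0.001, -0.001]
contact_force: [0.6, 1.1, 0.6]
grip_width: 0.046
```

Run:
```python
from h import *
st();w=grab('wrist','w2')[0];t=grab('top')[0]
c=cv2.resize(t[160:285,340:460],(480,500),interpolation=cv2.INTER_CUBIC)
cv2.imwrite('pics/w2.png',np.hstack([cv2.resize(w[:,40:500],(460,420)),c[:420,:340]])[:,:,::-1])
P,im,d=cloud('top')
x,y,z=P.reshape(-1,3).T
c,sn=np.cos(-.63),np.sin(-.63);X=(x-.401)*c+(y+.294)*sn;Y=-(x-.401)*sn+(y+.294)*c
m=(X>.03)&(X<.125)&(abs(Y)<.08)&(z>.06)&(z<.2)
A=np.c_[X[m],Y[m],np.ones(m.sum())];w=z[m]
for _ in range(4):
    k=np.linalg.lstsq(A,w,rcond=None)[0];r=w-A@k;g=abs(r)<.006;A,w=A[g],w[g]
print(m.sum(),len(w),'slope x,y',k,'res',r.std())
P,im,d=cloud('wrist')
q=P[(P[...,2]>.05)&(P[...,2]<.068)&(im[...,0]>im[...,2]*1.35.__float__())&(d>0)]
print(len(q))
for i in range(3):
    # berths by projection on rail x
    a=-.07;s=(q[:,0]-.601)*np.cos(a)+(q[:,1]+.0585)*np.sin(a)
    g=q[abs(s-(.066-.066*i))<.022]
    if len(g)>30:
        r=cv2.minAreaRect(g[:,:2].astype(np.float32));print(i,len(g),r,np.median(g[:,2]))
```

```text
7.67 [ 0.6001 -0.0581  0.2519] [[0.073, 0.997, -0.002], [0.997, -0.073, -0.0], [-0.0, -0.002, -1.0]] F [0.6 1.1 0.6] w 0.046
1680 1611 slope x,y [-0.00823524  0.00285515  0.10844732] res 0.0026067445382995597
5429
0 1802 ((0.6612693667411804, -0.1563585251569748), (0.29746612906455994, 0.03285135328769684), 86.61044311523438) 0.05973826527538978
1 1692 ((0.6013003587722778, -0.059662770479917526), (0.09113970398902893, 0.031181292608380318), 85.2949447631836) 0.05973186919571197
2 1722 ((0.5359773635864258, -0.04809719696640968), (0.10167946666479111, 0.031716298311948776), 85.31497955322266) 0.05976011489626784
```

View pics/w2.png

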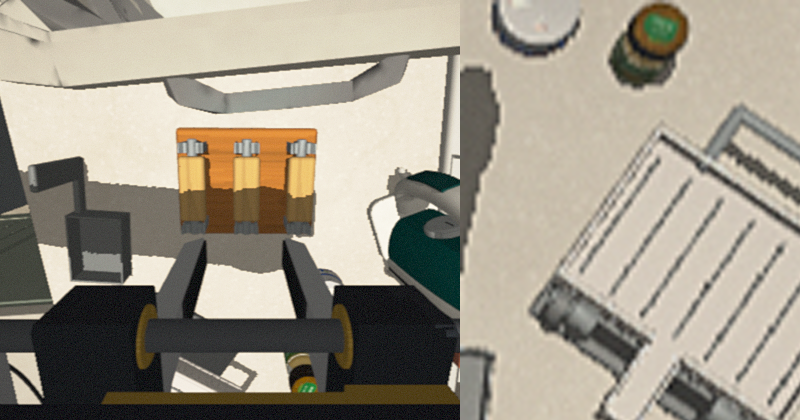

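Run:
```python
from h import *
P,im,d=cloud('top');x,y,z=P.reshape(-1,3).T
t=im
for h0 in((.401,-.294),):
    c,sn=np.cos(-.63),np.sin(-.63);X=(x-.401)*c+(y+.294)*sn;Y=-(x-.401)*sn+(y+.294)*c
    m=(z>.118)&(z<.14)&(X>-.02)&(X<.17)&(abs(Y)<.12)
    q=np.c_[x,y][m].astype(np.float32);r=cv2.minAreaRect(q);print(m.sum(),r,'X',np.percentile(X[m],[1,99]),'Y',np.percentile(Y[m],[1,99]))
    m=(z>.095)&(z<.14)&(X>-.02)&(X<.17)&(abs(Y)<.12)
    q=np.c_[x,y][m].astype(np.float32);print(m.sum(),cv2.minAreaRect(q))
    m=(z>.1)&(z<.14)&(X>.18)&(abs(Y)<.1);print('bar',m.sum(),X[m].mean(),Y[m].mean(),np.polyfit(Y[m],X[m],1),np.percentile(Y[m],[2,98]))
    m=(z>.09)&(z<.13)&(X<-.01)&(X>-.07)&(abs(Y)<.05);print('sp',m.sum(),np.percentile(X[m],[1,99]),np.percentile(Y[m],[1,99]))
A=np.concatenate([P[d>0]]);x,y,z=A.T
m=(x>.68)&(y>-.13)&(y<-.01)&(z>.1)&(x<.85);print('iron',m.sum(),A[m].min(0) if m.any() else '')
```

```text
560 ((0.4682471454143524, -0.3445717692375183), (0.19830816984176636, 0.1721399575471878), 53.505401611328125) X [0.006508   0.16851204] Y [-0.09920981  0.09774501]
3606 ((0.4609743356704712, -0.339191198348999), (0.19830816984176636, 0.1902335286140442), 53.505401611328125)
bar 734 0.4924002581587263 0.006190773375597394 [-0.63442067  0.49632781] [-0.09240071  0.09258835]
sp 151 [-0.052084   -0.01070635] [-0.01492466  0.01456349]
iron 117 [ 0.81399332 -0.12992549  0.18016729]
```

Emit:
{"fn": "step_arm", "kwargs": {
  "rows": [
    [[0,1,35],0],
    [[0,0,35],0],
    [[0,0,35],0],
    [[0,0,35],0],
    [[0,0,30],0],
    [[0,0,25],0],
    [[0,0,15],0],
    [[0,0,8],0]
  ]
}}

```text
t: 8.43
tool_pos: [0.6009, -0.0582, 0.033]
tcp_rot: [0.732, 0.681, -0.001, -0.001]
contact_force: [-0.3, -0.5, 0.4]
grip_width: 0.0461
```

Emit:
{"fn": "step_arm", "kwargs": {
  "rows": [
    [[0,0,0],0],
    [[0,0,0],0],
    [[0,0,0],0],
    [[0,0,0],0],
    [[0,0,0],0],
    [[0,0,0],0]
  ],
  "hand": 20,
  "squeeze": 40
}}

```text
t: 8.93
tool_pos: [0.6023, -0.0583, 0.0359]
tcp_rot: [0.731, 0.682, 0.001, 0.001]
contact_force: [-0.6, 0.7, 9.0]
grip_width: 0.0317
```

Emit:
{"fn": "step_arm", "kwargs": {
  "rows": [
    [[0,0,-5],0],
    [[0,0,-5],0],
    [[0,0,-5],0],
    [[0,0,-10],0],
    [[0,0,-30],0],
    [[0,0,-40],0],
    [[0,0,-40],0],
    [[0,0,-40],0]
  ]
}}

```text
t: 9.6
tool_pos: [0.601, -0.0585, 0.2125]
tcp_rot: [0.732, 0.682, -0.0, 0.0]
contact_force: [-0.5, 0.6, -2.0]
grip_width: 0.0317
```

Emit:
{"fn": "step_arm", "kwargs": {
  "rows": [
    [[0,0,-15],0],
    [[0,0,0],0],
    [[0,0,0],0]
  ]
}}

```text
t: 9.85
tool_pos: [0.6017, -0.0582, 0.2258]
tcp_rot: [0.731, 0.682, 0.001, 0.0]
contact_force: [-0.2, -0.3, -2.0]
grip_width: 0.0316
```

```bash
cat >> h.py <<'E'
H=np.array([.4008,-.294]);PH=-.636
def tw(X,Y): # stand frame -> world xy
    c,s=np.cos(PH),np.sin(PH);return H[0]+c*X-s*Y,H[1]+s*X+c*Y
E
python3 - <<'E'
from h import *
st();w=grab('wrist','w3')
for Y in(-.056,0,.056):print(tw(.078,Y));to(*tw(.078,Y),.22,PH+np.pi/2)
E
```

```text
9.85 [ 0.6017 -0.0582  0.2258] [[0.07, 0.998, 0.002], [0.998, -0.07, 0.0], [0.0, 0.002, -1.0]] F [-0.2 -0.3 -2. ] w 0.0316
(np.float64(0.43028628488628307), np.float64(-0.38538139309293196))
move mm [-338.4 -147.5    4.4] twist -1.005 alt 2.137 J7 0.15
(np.float64(0.4635492930887281), np.float64(-0.34033061856769126))
move mm [-291.2 -117.5    4.4] twist -1.005 alt 2.137 J7 0.15
(np.float64(0.49681230129117315), np.float64(-0.29527984404245056))
move mm [-243.9  -87.5    4.4] twist -1.005 alt 2.137 J7 0.15
```

View pics/w3.png

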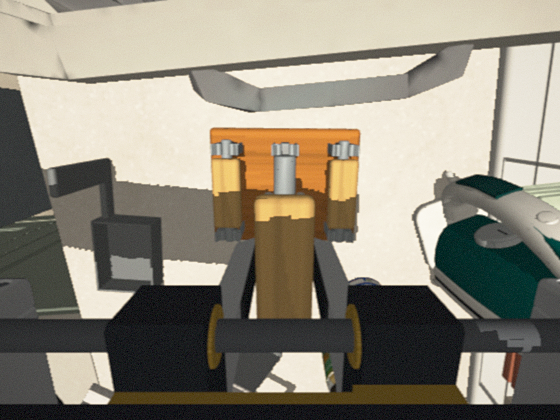

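Emit:
{"fn": "step_arm", "kwargs": {
  "rows": [
    [[-35,-15,0],0],
    [[-35,-15,0],0],
    [[-35,-15,0],0],
    [[-35,-15,0],0],
    [[-35,-15,0],0],
    [[-35,-15,0],0],
    [[-35,-15,0],0],
    [[-35,-15,0],0]
  ]
}}

```text
t: 10.57
tool_pos: [0.4605, -0.3301, 0.2234]
tcp_rot: [0.731, 0.682, -0.0, -0.001]
contact_force: [0.9, -0.6, -1.0]
grip_width: 0.0314
```

Emit:
{"fn": "step_arm", "kwargs": {
  "rows": [
    [[-35,-15,0],0],
    [[-23,-12,0],0],
    [[0,0,0],-0.11],
    [[0,0,0],-0.11],
    [[0,0,0],-0.11],
    [[0,0,0],-0.11],
    [[0,0,0],-0.11],
    [[0,0,0],-0.11]
  ]
}}

```text
t: 11.23
tool_pos: [0.4306, -0.3846, 0.2231]
tcp_rot: [0.469, 0.883, 0.0, -0.001]
contact_force: [0.2, -0.3, -1.2]
grip_width: 0.0319
```

Emit:
{"fn": "step_arm", "kwargs": {
  "rows": [
    [[0,0,0],-0.11],
    [[0,0,0],-0.11],
    [[0,0,0],-0.11],
    [[0,0,0],-0.015],
    [[0,0,0],0],
    [[0,0,0],0]
  ]
}}

```text
t: 11.73
tool_pos: [0.431, -0.3849, 0.224]
tcp_rot: [0.314, 0.949, 0.0, -0.001]
contact_force: [0.9, -0.5, -1.8]
grip_width: 0.0315
```

Run:
```python
from h import *
s=st();print(np.round(s['joint_positions'],2))
to(*tw(.078,-.056),.117,PH+np.pi/2)
```

```text
11.73 [ 0.431  -0.3849  0.224 ] [[-0.802, 0.597, -0.001], [0.597, 0.802, 0.001], [0.001, -0.0, -1.0]] F [ 0.9 -0.5 -1.8] w 0.0315
[ 0.33  0.34  0.44  1.73 -0.16  1.12  1.74]
move mm [  0.2  -0.7 107. ] twist -0.004 alt 3.138 J7 1.74
```

Emit:
{"fn": "step_arm", "kwargs": {
  "rows": [
    [[0,-1,25],0],
    [[0,0,25],0],
    [[0,0,25],0],
    [[0,0,15],0],
    [[0,0,10],0],
    [[0,0,5],0],
    [[0,0,2],0],
    [[0,0,0],0]
  ]
}}

```text
t: 12.4
tool_pos: [0.4309, -0.3861, 0.1181]
tcp_rot: [0.313, 0.95, -0.0, 0.0]
contact_force: [-0.3, 0.1, -1.3]
grip_width: 0.032
```

Run:
```python
from h import *
st()
```

```text
12.4 [ 0.4309 -0.3861  0.1181] [[-0.804, 0.594, 0.0], [0.594, 0.804, -0.0], [-0.0, -0.0, -1.0]] F [-0.3  0.1 -1.3] w 0.032
```

Emit:
{"fn": "step_arm", "kwargs": {
  "rows": [
    [[0,0,1],0],
    [[0,0,1],0],
    [[0,0,0],0],
    [[0,0,0],0]
  ]
}}

```text
t: 12.73
tool_pos: [0.4309, -0.386, 0.1162]
tcp_rot: [0.313, 0.95, -0.0, 0.0]
contact_force: [-0.4, -0.5, -0.9]
grip_width: 0.0317
```

Emit:
{"fn": "step_arm", "kwargs": {
  "rows": [
    [[0,0,0],0],
    [[0,0,0],0],
    [[0,0,0],0],
    [[0,0,-10],0],
    [[0,0,-25],0],
    [[0,0,-35],0],
    [[0,0,-40],0],
    [[0,0,0],0]
  ],
  "hand": 39
}}

```text
t: 13.4
tool_pos: [0.4325, -0.3882, 0.2336]
tcp_rot: [0.313, 0.95, -0.001, 0.004]
contact_force: [1.2, 0.4, 1.1]
grip_width: 0.0391
```

Run:
```python
from h import *
st();grab('wrist','w4')
to(.535,-.054,.228,-.073)
```

```text
13.4 [ 0.4325 -0.3882  0.2336] [[-0.804, 0.594, 0.008], [0.594, 0.804, -0.005], [-0.009, 0.0, -1.0]] F [1.2 0.4 1.1] w 0.0391
move mm [115.1 329.3   1.7] twist 1.008 alt -2.134 J7 1.75
```

View pics/w4.png

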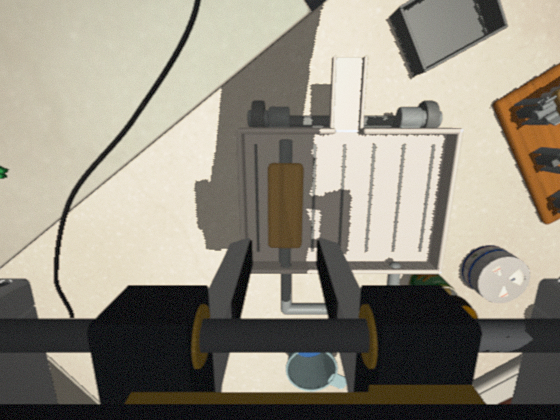

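The brush lies flat in the tray at (285,205), lined up with it. Next is the near brush.

Emit:
{"fn": "step_arm", "kwargs": {
  "rows": [
    [[13,37,0],0],
    [[13,37,0],0],
    [[13,37,0],0],
    [[13,37,0],0],
    [[13,37,0],0],
    [[13,37,0],0],
    [[13,37,0],0],
    [[13,37,0],0]
  ],
  "hand": 46
}}

```text
t: 14.12
tool_pos: [0.5227, -0.0841, 0.2258]
tcp_rot: [0.313, 0.95, -0.0, -0.0]
contact_force: [1.2, -1.0, 0.3]
grip_width: 0.0461
```

Emit:
{"fn": "step_arm", "kwargs": {
  "rows": [
    [[11,33,0],0],
    [[0,0,0],0.112],
    [[0,0,0],0.112],
    [[0,0,0],0.112],
    [[0,0,0],0.112],
    [[0,0,0],0.112],
    [[0,0,0],0.112],
    [[0,0,0],0.112]
  ]
}}

```text
t: 14.78
tool_pos: [0.5332, -0.053, 0.2256]
tcp_rot: [0.654, 0.757, -0.0, -0.0]
contact_force: [-1.1, -0.7, -0.1]
grip_width: 0.0458
```

Emit:
{"fn": "step_arm", "kwargs": {
  "rows": [
    [[0,0,0],0.112],
    [[0,0,0],0.112],
    [[0,0,0],0],
    [[0,0,0],0]
  ]
}}

```text
t: 15.12
tool_pos: [0.5334, -0.0528, 0.2257]
tcp_rot: [0.731, 0.682, -0.0, -0.0]
contact_force: [0.5, 0.7, 0.5]
grip_width: 0.0456
```

Run:
```python
from h import *
st();grab('wrist')
to(.5352,-.0544,.0355,-.073)
P,im,d=cloud('wrist')
q=P[(P[...,2]>.05)&(P[...,2]<.068)&(im[...,0]>im[...,2]*1.35)&(d>0)]
for X0 in(.066,0,-.066):
    a=-.07;s=(q[:,0]-.601)*np.cos(a)+(q[:,1]+.0585)*np.sin(a);l=-(q[:,0]-.601)*np.sin(a)+(q[:,1]+.0585)*np.cos(a)
    g=q[(abs(s-X0)<.024)&(abs(l)<.06)]
    if len(g)>30:print(X0,len(g),cv2.minAreaRect(g[:,:2].astype(np.float32)))
```

```text
15.12 [ 0.5334 -0.0528  0.2257] [[0.069, 0.998, -0.0], [0.998, -0.069, -0.0], [-0.0, -0.0, -1.0]] F [0.5 0.7 0.5] w 0.0456
move mm [ -1.4   1.9 190.2] twist 0.004 alt -3.137 J7 0.07
0.066 2021 ((0.6658541560173035, -0.06882533431053162), (0.09912332892417908, 0.031821358948946), 85.38041687011719)
-0.066 1911 ((0.5359333753585815, -0.05137316882610321), (0.10823456943035126, 0.031040826812386513), 85.54437255859375)
```

Emit:
{"fn": "step_arm", "kwargs": {
  "rows": [
    [[-1,2,35],0],
    [[0,0,35],0],
    [[0,0,35],0],
    [[0,0,35],0],
    [[0,0,25],0],
    [[0,0,15],0],
    [[0,0,10],0],
    [[0,0,0],0]
  ]
}}

```text
t: 15.83
tool_pos: [0.5345, -0.0541, 0.0342]
tcp_rot: [0.732, 0.682, -0.001, -0.001]
contact_force: [-0.4, -0.4, 0.5]
grip_width: 0.0458
```

Emit:
{"fn": "step_arm", "kwargs": {
  "rows": [
    [[0,0,0],0],
    [[0,0,0],0],
    [[0,0,0],0],
    [[0,0,0],0],
    [[0,0,0],0],
    [[0,0,0],0]
  ],
  "hand": 20,
  "squeeze": 40
}}

```text
t: 16.33
tool_pos: [0.5363, -0.0541, 0.0369]
tcp_rot: [0.732, 0.681, 0.001, 0.001]
contact_force: [-0.3, -0.0, 9.2]
grip_width: 0.0315
```

Emit:
{"fn": "step_arm", "kwargs": {
  "rows": [
    [[0,0,-5],0],
    [[0,0,-5],0],
    [[0,0,-5],0],
    [[0,0,-10],0],
    [[0,0,-30],0],
    [[0,0,-40],0],
    [[0,0,-40],0],
    [[0,0,-40],0]
  ]
}}

```text
t: 17.0
tool_pos: [0.5347, -0.0543, 0.2135]
tcp_rot: [0.733, 0.681, -0.0, 0.0]
contact_force: [0.9, -0.5, -1.9]
grip_width: 0.0315
```

Emit:
{"fn": "step_arm", "kwargs": {
  "rows": [
    [[0,0,-15],0],
    [[0,0,0],0],
    [[0,0,0],0]
  ]
}}

```text
t: 17.25
tool_pos: [0.5355, -0.054, 0.2267]
tcp_rot: [0.732, 0.681, 0.001, 0.0]
contact_force: [-0.8, 0.1, -1.9]
grip_width: 0.0318
```

Run:
```python
from h import *
st();im=grab('wrist')[0];to(*tw(.078,0),.22,PH+np.pi/2)
P,im,d=cloud('wrist');p=P[190:300,255:310];g=(p[...,2]>.19)&(d[190:300,255:310]>0)
print('held block top z',np.percentile(p[g][:,2],[10,50,90]) if g.any() else None)
```

```text
17.25 [ 0.5355 -0.054   0.2267] [[0.073, 0.997, 0.001], [0.997, -0.073, 0.0], [0.0, 0.001, -1.0]] F [-0.8  0.1 -1.9] w 0.0318
move mm [-290.8  -50.4    5.5] twist -1.008 alt 2.134 J7 0.07
held block top z [0.24819138 0.24943864 0.25026664]
```

Emit:
{"fn": "step_arm", "kwargs": {
  "rows": [
    [[-36,-6,0],0],
    [[-36,-6,0],0],
    [[-36,-6,0],0],
    [[-36,-6,0],0],
    [[-36,-6,0],0],
    [[-36,-6,0],0],
    [[-36,-6,0],0],
    [[-39,-8,0],0]
  ]
}}

```text
t: 17.97
tool_pos: [0.4634, -0.3414, 0.2242]
tcp_rot: [0.732, 0.681, -0.0, -0.001]
contact_force: [0.6, -0.5, -1.2]
grip_width: 0.0322
```

Emit:
{"fn": "step_arm", "kwargs": {
  "rows": [
    [[0,0,0],-0.112],
    [[0,0,0],-0.112],
    [[0,0,0],-0.112],
    [[0,0,0],-0.112],
    [[0,0,0],-0.112],
    [[0,0,0],-0.112],
    [[0,0,0],-0.112],
    [[0,0,0],-0.112]
  ]
}}

```text
t: 18.63
tool_pos: [0.4636, -0.3402, 0.224]
tcp_rot: [0.363, 0.932, 0.0, -0.002]
contact_force: [-0.2, 0.5, -1.6]
grip_width: 0.0317
```

Emit:
{"fn": "step_arm", "kwargs": {
  "rows": [
    [[0,0,0],-0.112],
    [[0,0,0],0],
    [[0,0,0],0],
    [[0,0,0],0]
  ]
}}

```text
t: 18.97
tool_pos: [0.464, -0.3405, 0.225]
tcp_rot: [0.315, 0.949, 0.0, -0.001]
contact_force: [0.7, -0.4, -1.3]
grip_width: 0.0318
```

Run:
```python
from h import *
s=st();to(*tw(.078,0),.117,PH+np.pi/2)
```

```text
18.97 [ 0.464  -0.3405  0.225 ] [[-0.802, 0.597, -0.001], [0.597, 0.802, 0.001], [0.001, -0.0, -1.0]] F [ 0.7 -0.4 -1.3] w 0.0318
move mm [ 3.00e-01 -1.00e-01  1.08e+02] twist -0.004 alt 3.138 J7 1.62
```

Emit:
{"fn": "step_arm", "kwargs": {
  "rows": [
    [[0,0,25],0],
    [[0,0,25],0],
    [[0,0,25],0],
    [[0,0,16],0],
    [[0,0,10],0],
    [[0,0,5],0],
    [[0,0,2],0],
    [[0,0,0],0]
  ]
}}

```text
t: 19.63
tool_pos: [0.4646, -0.3408, 0.1181]
tcp_rot: [0.313, 0.95, -0.0, 0.0]
contact_force: [0.3, 0.1, -1.6]
grip_width: 0.0317
```

Emit:
{"fn": "step_arm", "kwargs": {
  "rows": [
    [[0,0,0],0],
    [[0,0,0],0],
    [[0,0,0],0],
    [[0,0,-10],0],
    [[0,0,-25],0],
    [[0,0,-35],0],
    [[0,0,-40],0],
    [[0,0,0],0]
  ],
  "hand": 39
}}

```text
t: 20.3
tool_pos: [0.4665, -0.3426, 0.2359]
tcp_rot: [0.313, 0.95, -0.001, 0.005]
contact_force: [0.7, -0.1, 1.2]
grip_width: 0.0389
```

Run:
```python
from h import *
st();grab('wrist','w5')
to(.6665,-.0635,.228,-.073)
```

```text
20.3 [ 0.4665 -0.3426  0.2359] [[-0.804, 0.594, 0.008], [0.594, 0.804, -0.005], [-0.01, 0.001, -1.0]] F [ 0.7 -0.1  1.2] w 0.0389
move mm [  4.  343.2   4.9] twist 1.008 alt -2.134 J7 1.62
```

View pics/w5.png

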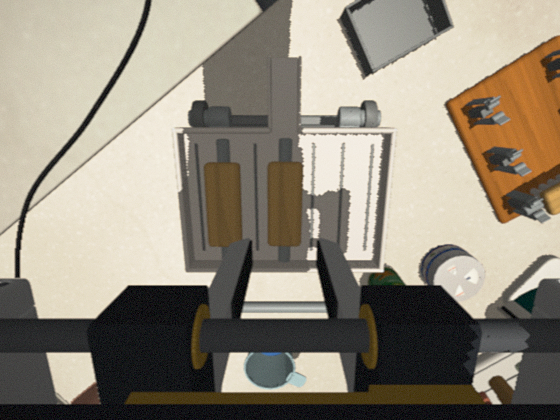

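Two brushes lie side by side at (222,203) and (285,203). Now the third.

Emit:
{"fn": "step_arm", "kwargs": {
  "rows": [
    [[0,38,0],0],
    [[0,38,0],0],
    [[0,38,0],0],
    [[0,38,0],0],
    [[0,38,0],0],
    [[0,38,0],0],
    [[0,38,0],0],
    [[0,38,0],0]
  ],
  "hand": 46
}}

```text
t: 21.02
tool_pos: [0.6455, -0.0943, 0.2279]
tcp_rot: [0.313, 0.95, -0.0, -0.0]
contact_force: [0.5, -0.5, -0.6]
grip_width: 0.046
```

Emit:
{"fn": "step_arm", "kwargs": {
  "rows": [
    [[4,39,0],0],
    [[0,0,0],0.112],
    [[0,0,0],0.112],
    [[0,0,0],0.112],
    [[0,0,0],0.112],
    [[0,0,0],0.112],
    [[0,0,0],0.112],
    [[0,0,0],0.112]
  ]
}}

```text
t: 21.68
tool_pos: [0.6646, -0.0623, 0.2277]
tcp_rot: [0.654, 0.757, -0.0, -0.0]
contact_force: [0.2, 0.8, 0.2]
grip_width: 0.0455
```

Emit:
{"fn": "step_arm", "kwargs": {
  "rows": [
    [[0,0,0],0.112],
    [[0,0,0],0.112],
    [[0,0,0],0],
    [[0,0,0],0]
  ]
}}

```text
t: 22.02
tool_pos: [0.6647, -0.0621, 0.2277]
tcp_rot: [0.731, 0.682, -0.0, -0.0]
contact_force: [-0.0, 0.2, -1.0]
grip_width: 0.046
```

Run:
```python
from h import *
st();to(.6665,-.0630,.0355,-.073)
```

```text
22.02 [ 0.6647 -0.0621  0.2277] [[0.069, 0.998, -0.0], [0.998, -0.069, -0.0], [-0.0, -0.0, -1.0]] F [-0.   0.2 -1. ] w 0.046
move mm [ -0.7   2.  192.2] twist 0.004 alt -3.138 J7 0.15
```

Emit:
{"fn": "step_arm", "kwargs": {
  "rows": [
    [[0,2,35],0],
    [[0,0,35],0],
    [[0,0,35],0],
    [[0,0,35],0],
    [[0,0,25],0],
    [[0,0,17],0],
    [[0,0,10],0],
    [[0,0,0],0]
  ]
}}

```text
t: 22.68
tool_pos: [0.6658, -0.0624, 0.0338]
tcp_rot: [0.732, 0.682, -0.001, -0.001]
contact_force: [0.2, -0.2, 0.5]
grip_width: 0.0459
```

Emit:
{"fn": "step_arm", "kwargs": {
  "rows": [
    [[0,0,0],0],
    [[0,0,0],0],
    [[0,0,0],0],
    [[0,0,0],0],
    [[0,0,0],0],
    [[0,0,0],0]
  ],
  "hand": 20,
  "squeeze": 40
}}

```text
t: 23.18
tool_pos: [0.6678, -0.0625, 0.0372]
tcp_rot: [0.732, 0.681, 0.001, 0.001]
contact_force: [0.5, 0.4, 7.7]
grip_width: 0.0314
```

Emit:
{"fn": "step_arm", "kwargs": {
  "rows": [
    [[0,0,-5],0],
    [[0,0,-5],0],
    [[0,0,-5],0],
    [[0,0,-10],0],
    [[0,0,-30],0],
    [[0,0,-40],0],
    [[0,0,-40],0],
    [[0,0,-40],0]
  ]
}}

```text
t: 23.85
tool_pos: [0.6661, -0.0626, 0.2135]
tcp_rot: [0.733, 0.681, -0.0, -0.0]
contact_force: [0.7, -0.2, -0.1]
grip_width: 0.0316
```

Emit:
{"fn": "step_arm", "kwargs": {
  "rows": [
    [[0,0,-15],0],
    [[0,0,0],0],
    [[0,0,0],0]
  ]
}}

```text
t: 24.1
tool_pos: [0.6668, -0.0624, 0.2269]
tcp_rot: [0.732, 0.681, 0.001, 0.0]
contact_force: [-0.0, -0.4, -2.1]
grip_width: 0.0321
```

Run:
```python
from h import *
st();im=grab('wrist')[0];to(*tw(.078,.056),.22,PH+np.pi/2)
P,im,d=cloud('wrist');p=P[190:300,255:310];g=(p[...,2]>.19)&(d[190:300,255:310]>0)
print('held block top z',np.percentile(p[g][:,2],[10,50,90]) if g.any() else None)
```

```text
24.1 [ 0.6668 -0.0624  0.2269] [[0.073, 0.997, 0.001], [0.997, -0.073, 0.0], [0.0, 0.001, -1.0]] F [-0.  -0.4 -2.1] w 0.0321
move mm [-244.8 -152.1    5.6] twist -1.008 alt 2.134 J7 0.15
held block top z [0.24779825 0.24930871 0.25017748]
```

Emit:
{"fn": "step_arm", "kwargs": {
  "rows": [
    [[-30,-19,0],0],
    [[-30,-19,0],0],
    [[-30,-19,0],0],
    [[-30,-19,0],0],
    [[-30,-19,0],0],
    [[-30,-19,0],0],
    [[-30,-19,0],0],
    [[-35,-19,0],0]
  ]
}}

```text
t: 24.82
tool_pos: [0.4957, -0.2956, 0.2244]
tcp_rot: [0.732, 0.681, -0.0, -0.001]
contact_force: [1.4, -0.5, -1.0]
grip_width: 0.0316
```

Emit:
{"fn": "step_arm", "kwargs": {
  "rows": [
    [[0,0,0],-0.112],
    [[0,0,0],-0.112],
    [[0,0,0],-0.112],
    [[0,0,0],-0.112],
    [[0,0,0],-0.112],
    [[0,0,0],-0.112],
    [[0,0,0],-0.112],
    [[0,0,0],-0.112]
  ]
}}

```text
t: 25.48
tool_pos: [0.4966, -0.2952, 0.2243]
tcp_rot: [0.363, 0.932, -0.0, -0.001]
contact_force: [-0.6, -0.2, -0.3]
grip_width: 0.0316
```

Emit:
{"fn": "step_arm", "kwargs": {
  "rows": [
    [[0,0,0],-0.112],
    [[0,0,0],0],
    [[0,0,0],0],
    [[0,0,0],0]
  ]
}}

```text
t: 25.82
tool_pos: [0.497, -0.2956, 0.2251]
tcp_rot: [0.315, 0.949, -0.0, -0.001]
contact_force: [1.3, 0.3, 0.2]
grip_width: 0.0316
```

Run:
```python
from h import *
s=st();to(*tw(.078,.056),.117,PH+np.pi/2)
```

```text
25.82 [ 0.497  -0.2956  0.2251] [[-0.802, 0.597, -0.001], [0.597, 0.802, 0.0], [0.001, -0.0, -1.0]] F [1.3 0.3 0.2] w 0.0316
move mm [  0.2   0.2 108.1] twist -0.004 alt 3.138 J7 1.53
```

Emit:
{"fn": "step_arm", "kwargs": {
  "rows": [
    [[0,0,25],0],
    [[0,0,25],0],
    [[0,0,25],0],
    [[0,0,16],0],
    [[0,0,10],0],
    [[0,0,5],0],
    [[0,0,2],0],
    [[0,0,0],0]
  ]
}}

```text
t: 26.48
tool_pos: [0.4976, -0.2958, 0.1181]
tcp_rot: [0.313, 0.95, -0.0, 0.0]
contact_force: [0.4, 0.2, -0.2]
grip_width: 0.0317
```

Emit:
{"fn": "step_arm", "kwargs": {
  "rows": [
    [[0,0,0],0],
    [[0,0,0],0],
    [[0,0,0],0],
    [[0,0,-10],0],
    [[0,0,-25],0],
    [[0,0,-35],0],
    [[0,0,-40],0],
    [[0,0,0],0]
  ],
  "hand": 39
}}

```text
t: 27.15
tool_pos: [0.4996, -0.2975, 0.2359]
tcp_rot: [0.313, 0.95, -0.001, 0.005]
contact_force: [-0.1, -0.0, 0.3]
grip_width: 0.0391
```

Run:
```python
from h import *
st();w=grab('wrist')[0];t=grab('top')[0]
c=cv2.resize(t[160:285,280:460],(540,375),interpolation=cv2.INTER_CUBIC)
cv2.imwrite('pics/w6.png',np.vstack([np.hstack([w[:330,100:360],c[:330]])])[:,:,::-1])
to(.375,-.02,.2,-.1275)
```

```text
27.15 [ 0.4996 -0.2975  0.2359] [[-0.804, 0.594, 0.009], [0.594, 0.804, -0.004], [-0.01, 0.002, -1.0]] F [-0.1 -0.   0.3] w 0.0391
move mm [263.1 149.   29.4] twist 1.062 alt -2.079 J7 1.53
```

View pics/w6.png

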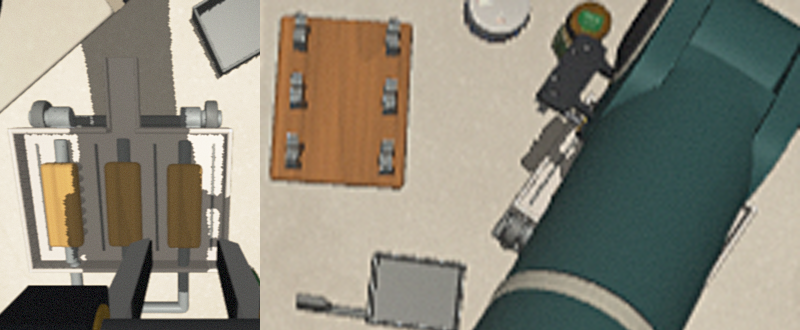

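All three brushes are in the tray, the rail is empty, and the pan has not moved (its plate is still at the same pixel). Now the pan.

Emit:
{"fn": "step_arm", "kwargs": {
  "rows": [
    [[33,18,0],0],
    [[33,18,0],0],
    [[33,19,0],0],
    [[33,19,0],0],
    [[33,19,0],0],
    [[33,19,0],0],
    [[33,19,0],0],
    [[32,18,0],0]
  ]
}}

```text
t: 27.92
tool_pos: [0.3726, -0.0182, 0.2273]
tcp_rot: [0.313, 0.95, -0.0, -0.0]
contact_force: [1.5, 0.6, -0.2]
grip_width: 0.0392
```

Emit:
{"fn": "step_arm", "kwargs": {
  "rows": [
    [[0,0,5],0.118],
    [[0,0,5],0.118],
    [[0,0,5],0.118],
    [[0,0,5],0.118],
    [[0,0,5],0.118],
    [[0,0,0],0.118],
    [[0,0,0],0.118],
    [[0,0,0],0.118]
  ]
}}

```text
t: 28.58
tool_pos: [0.3736, -0.0197, 0.2022]
tcp_rot: [0.712, 0.702, -0.001, -0.0]
contact_force: [0.1, -0.2, 0.8]
grip_width: 0.0387
```

Emit:
{"fn": "step_arm", "kwargs": {
  "rows": [
    [[0,0,0],0.118],
    [[0,0,0],0],
    [[0,0,0],0]
  ]
}}

```text
t: 28.83
tool_pos: [0.3739, -0.0197, 0.2024]
tcp_rot: [0.749, 0.662, -0.0, -0.0]
contact_force: [-0.0, 0.0, -0.1]
grip_width: 0.0392
```

Run:
```python
from h import *
s=st();print(np.round(s['joint_positions'],2));grab('wrist','w7');to(.375,-.02,.069,-.1275)
P,im,d=cloud('wrist');p=P.reshape(-1,3);m=(d.ravel()>0)&(abs(p[:,2]-.100)<.012)&(abs(p[:,0]-.38)<.05)&(abs(p[:,1])<.06)
print(m.sum(),cv2.minAreaRect(p[m][:,:2].astype(np.float32)),np.percentile(p[m],[5,50,95],axis=0))
```

```text
28.83 [ 0.3739 -0.0197  0.2024] [[0.123, 0.992, -0.001], [0.992, -0.123, -0.0], [-0.0, -0.001, -1.0]] F [-0.   0.  -0.1] w 0.0392
[-0.13 -0.05  0.1   2.19  0.01  1.   -0.16]
move mm [-1.000e-01  1.200e+00  1.335e+02] twist 0.005 alt -3.137 J7 -0.16
318 ((0.3773933947086334, -0.020198339596390724), (0.02865317091345787, 0.008544613607227802), 82.4800033569336) [[ 0.37289932 -0.03281095  0.0964327 ]
 [ 0.3774034  -0.01869753  0.10338892]
 [ 0.3819267  -0.00652559  0.10466729]]
```

View pics/w7.png

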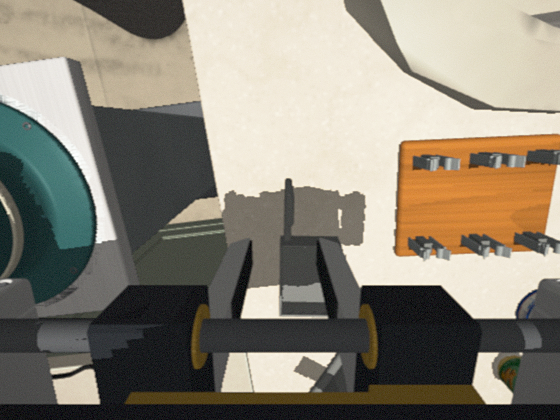

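The plate is between the fingers at (288,210), measured at (0.377, -0.020), and its yaw agrees.

Emit:
{"fn": "step_arm", "kwargs": {
  "rows": [
    [[0,3.5,30],0],
    [[0,0,30],0],
    [[0,0,30],0],
    [[0,0,25],0],
    [[0,0,15],0],
    [[0,0,3],0],
    [[0,0,0],0],
    [[0,0,0],0]
  ]
}}

```text
t: 29.55
tool_pos: [0.3781, -0.0201, 0.0704]
tcp_rot: [0.75, 0.661, 0.0, 0.0]
contact_force: [0.2, 0.4, 0.0]
grip_width: 0.0391
```

Emit:
{"fn": "step_arm", "kwargs": {
  "rows": [
    [[0,0,0],0],
    [[0,0,0],0],
    [[0,0,0],0],
    [[0,0,0],0],
    [[0,0,0],0],
    [[0,0,0],0],
    [[0,0,0],0],
    [[0,0,0],0]
  ],
  "hand": 3,
  "squeeze": 45
}}

```text
t: 30.22
tool_pos: [0.3779, -0.0201, 0.07]
tcp_rot: [0.751, 0.661, 0.0, 0.0]
contact_force: [-1.0, -0.0, 6.8]
grip_width: 0.0089
```

Emit:
{"fn": "step_arm", "kwargs": {
  "rows": [
    [[0,0,-3],0],
    [[0,0,-5],0],
    [[0,0,-7],0],
    [[0,0,0],0],
    [[0,0,0],0]
  ]
}}

```text
t: 30.63
tool_pos: [0.3781, -0.0201, 0.0853]
tcp_rot: [0.751, 0.661, 0.0, 0.0]
contact_force: [0.3, 0.0, -1.7]
grip_width: 0.0088
```

Run:
```python
from h import *
s=st();print(np.round(s['joint_positions'],2))
c,sn=np.cos(PH),np.sin(PH)
g=tw(-.056-.028,.108);pre=tw(-.056-.028,.208);print(g,pre)
to(*pre,s['tool_pos'][2],PH);to(*g,.069,PH)
grab('wrist','w8')
```

```text
30.63 [ 0.3781 -0.0201  0.0853] [[0.127, 0.992, 0.001], [0.992, -0.127, 0.0], [0.0, 0.001, -1.0]] F [ 0.3  0.  -1.7] w 0.0088
[-0.13  0.16  0.11  2.3  -0.03  0.68 -0.13]
(np.float64(0.3973739254597115), np.float64(-0.1572218511119397)) (np.float64(0.45677215439264907), np.float64(-0.07677403945972419))
move mm [-46.3  85.2   0.1] twist 0.509 alt -2.633 J7 -0.13
move mm [-133.6   36.5   16.3] twist 0.509 alt -2.633 J7 -0.13
```

View pics/w8.png

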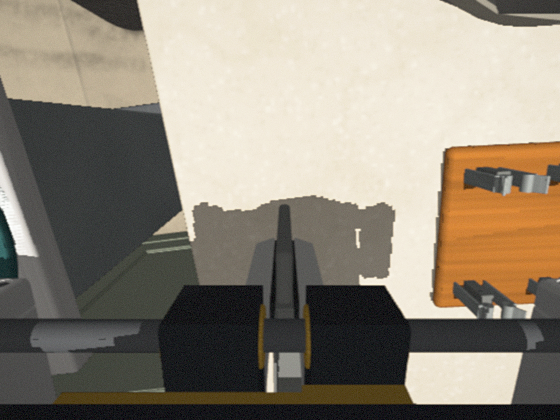

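Emit:
{"fn": "step_arm", "kwargs": {
  "rows": [
    [[0,0,0],0.085],
    [[0,0,0],0.085],
    [[0,0,0],0.085],
    [[0,0,0],0.085],
    [[0,0,0],0.085],
    [[0,0,0],0.084],
    [[0,0,0],0],
    [[0,0,0],0]
  ]
}}

```text
t: 31.35
tool_pos: [0.3777, -0.02, 0.0846]
tcp_rot: [0.892, 0.452, -0.0, 0.0]
contact_force: [-0.3, -0.0, -1.6]
grip_width: 0.0087
```

Emit:
{"fn": "step_arm", "kwargs": {
  "rows": [
    [[0,11,0],0],
    [[0,12,0],0],
    [[0,12,0],0],
    [[0,12,0],0],
    [[0,12,0],0],
    [[0,12,0],0],
    [[0,12,0],0],
    [[0,8,0],0]
  ]
}}

```text
t: 32.02
tool_pos: [0.4522, -0.0753, 0.0847]
tcp_rot: [0.893, 0.45, 0.0, 0.0]
contact_force: [-0.7, -0.4, -2.3]
grip_width: 0.0087
```

Emit:
{"fn": "step_arm", "kwargs": {
  "rows": [
    [[0,0,0],0],
    [[0,0,0],0]
  ]
}}

```text
t: 32.18
tool_pos: [0.4509, -0.0743, 0.0846]
tcp_rot: [0.893, 0.45, -0.0, -0.0]
contact_force: [-0.3, 0.8, -1.2]
grip_width: 0.0089
```

Run:
```python
from h import *
st();to(*tw(-.090,.108),.069,PH)
a=grab('scene')[0];cv2.imwrite('pics/s1.png',cv2.resize(a[210:375,220:440],None,fx=3.5,fy=3.5,interpolation=cv2.INTER_CUBIC)[:,:,::-1])
```

```text
32.18 [ 0.4509 -0.0743  0.0846] [[0.594, 0.804, -0.001], [0.804, -0.594, -0.0], [-0.0, -0.0, -1.0]] F [-0.3  0.8 -1.2] w 0.0089
move mm [-98.5   0.3  15.6] twist -0.0 alt 3.141 J7 -0.46
```

View pics/s1.png

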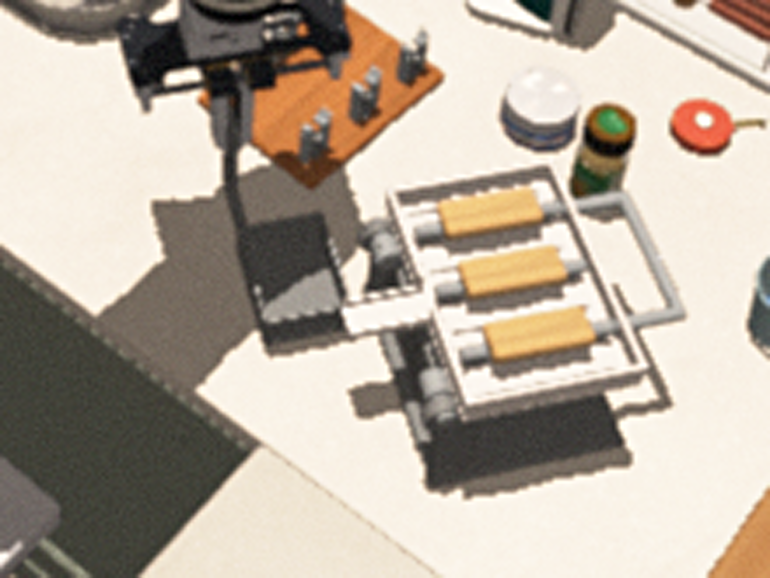

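The pan is held level at about (295,270), clear of the stand's knob at (380,245), and all three brushes lie flat. I slide the pan in.

Emit:
{"fn": "step_arm", "kwargs": {
  "rows": [
    [[-10,0,0],0],
    [[-10,0,0],0],
    [[-10,0,0],0],
    [[-10,0,0],0],
    [[-10,0,0],0],
    [[-10,0,0],0],
    [[-10,0,0],0],
    [[-10,0,0],0]
  ]
}}

```text
t: 32.9
tool_pos: [0.4028, -0.1394, 0.0848]
tcp_rot: [0.893, 0.45, 0.0, 0.0]
contact_force: [0.2, 0.2, -0.9]
grip_width: 0.0088
```

Emit:
{"fn": "step_arm", "kwargs": {
  "rows": [
    [[-10,0,0],0],
    [[-8,0,0],0],
    [[0,0,0],0],
    [[0,0,5],0],
    [[0,0,5],0],
    [[0,0,3],0],
    [[0,0,0],0],
    [[0,0,0],0]
  ]
}}

```text
t: 33.57
tool_pos: [0.3927, -0.1527, 0.0714]
tcp_rot: [0.893, 0.451, -0.0, -0.0]
contact_force: [0.5, 0.3, -1.9]
grip_width: 0.0086
```

Run:
```python
from h import *
s=st();to(*tw(-.090,.108),.069,PH)
```

```text
33.57 [ 0.3927 -0.1527  0.0714] [[0.594, 0.805, -0.001], [0.805, -0.594, 0.0], [-0.0, -0.001, -1.0]] F [ 0.5  0.3 -1.9] w 0.0086
move mm [-0.8  0.5  2.4] twist 0.001 alt -3.141 J7 -0.24
```

Emit:
{"fn": "step_arm", "kwargs": {
  "rows": [
    [[0,0,1],0],
    [[0,0,1],0],
    [[0,0,0],0],
    [[0,0,0],0]
  ]
}}

```text
t: 33.9
tool_pos: [0.393, -0.1529, 0.0701]
tcp_rot: [0.893, 0.451, 0.0, 0.0]
contact_force: [-1.4, 1.4, 6.5]
grip_width: 0.0089
```

Emit:
{"fn": "step_arm", "kwargs": {
  "rows": [
    [[0,0,0],0],
    [[0,0,0],0],
    [[0,0,0],0],
    [[0,0,0],0],
    [[0,0,-10],0],
    [[0,0,-25],0],
    [[0,0,-35],0],
    [[0,0,-40],0]
  ],
  "hand": 30
}}

```text
t: 34.57
tool_pos: [0.3916, -0.1529, 0.1803]
tcp_rot: [0.893, 0.45, -0.001, -0.001]
contact_force: [0.5, 0.2, 0.3]
grip_width: 0.0297
```

Emit:
{"fn": "step_arm", "kwargs": {
  "rows": [
    [[0,0,-40],0],
    [[20,0,-30],0],
    [[40,0,0],0],
    [[40,0,0],0],
    [[40,0,0],0],
    [[0,0,0],0],
    [[0,0,0],0]
  ]
}}

```text
t: 35.15
tool_pos: [0.4764, -0.0388, 0.2493]
tcp_rot: [0.892, 0.452, -0.0, -0.0]
contact_force: [-0.7, -1.1, 0.3]
grip_width: 0.0302
```

Run:
```python
from h import *
st();a=grab('top')[0]
cv2.imwrite('pics/t2.png',cv2.resize(a[185:285,320:460],None,fx=5,fy=5,interpolation=cv2.INTER_CUBIC)[:,:,::-1])
to(.5585,-.4090,.26,PH)
```

```text
35.15 [ 0.4764 -0.0388  0.2493] [[0.591, 0.806, -0.001], [0.806, -0.591, -0.0], [-0.001, -0.001, -1.0]] F [-0.7 -1.1  0.3] w 0.0302
move mm [-247.8  285.4  -10.5] twist 0.001 alt -3.141 J7 -0.6
```

View pics/t2.png

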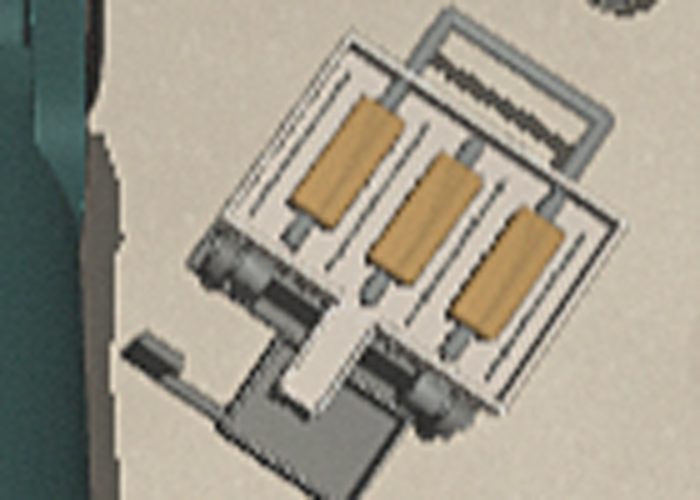

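Run:
```python
from h import *
px=np.array([(218,422),(407,413),(345,500),(152,350),(281,338)])/5+[320,185]-.4
x,r=fit([.353,-.258,-.636],planar([(-37,48,35),(37,-48,35),(-37,-48,35),(-28,108,104),(37,48,35)]),px);print(x,r)
sp=np.array(tw(-.052,0))-x[:2];c,s=np.cos(x[2]),np.sin(x[2]);print('spout in pan',c*sp[0]+s*sp[1],-s*sp[0]+c*sp[1])
```

```text
[ 0.35338777 -0.28655775 -0.60139795] [[-0.7, 0.5], [0.4, -0.2], [0.3, 2.4], [0.5, -0.3], [-0.7, -2.4]]
spout in pan -0.008664540745070299 0.022488111388444542
```

Emit:
{"fn": "step_arm", "kwargs": {
  "rows": [
    [[-25,29,0],0],
    [[-25,29,0],0],
    [[-25,29,0],0],
    [[-25,29,0],0],
    [[-25,29,0],0],
    [[-25,29,0],0],
    [[-25,29,0],0],
    [[-25,29,0],0]
  ],
  "hand": 40
}}

```text
t: 35.87
tool_pos: [0.5426, -0.3421, 0.25]
tcp_rot: [0.893, 0.45, -0.0, 0.0]
contact_force: [1.0, 0.7, -0.2]
grip_width: 0.0398
```

Emit:
{"fn": "step_arm", "kwargs": {
  "rows": [
    [[-25,29,0],0],
    [[-23,25,0],0],
    [[0,0,0],0],
    [[0,0,0],0]
  ]
}}

```text
t: 36.2
tool_pos: [0.5567, -0.4127, 0.2491]
tcp_rot: [0.894, 0.449, -0.001, -0.0]
contact_force: [-0.2, 0.9, 0.5]
grip_width: 0.0401
```

Run:
```python
from h import *
st();grab('wrist','w9');to(.558,-.409,.103,PH)
P,im,d=cloud('wrist');p=P[d>0]
c,s=np.cos(PH),np.sin(PH);X=(p[:,0]-H[0])*c+(p[:,1]-H[1])*s;Y=-(p[:,0]-H[0])*s+(p[:,1]-H[1])*c
m=(X>.17)&(X<.22)&(abs(Y)<.05)&(p[:,2]>.08)&(p[:,2]<.16);print('bar',m.sum(),np.median(X[m]),np.median(p[m][:,2]))
```

```text
36.2 [ 0.5567 -0.4127  0.2491] [[0.598, 0.802, -0.002], [0.802, -0.598, -0.001], [-0.001, -0.001, -1.0]] F [-0.2  0.9  0.5] w 0.0401
move mm [  1.9  -0.5 146.5] twist -0.002 alt 3.139 J7 0.07
bar 1162 0.19298662223384777 0.12456668262022258
```

Run:
```python
from h import *
P,im,d=cloud('top');p=P[d>0];x,y,z=p.T
m=(x>.36)&(x<.43)&(y>-.225)&(y<-.12)&(z>.085)&(z<.11);X=-(0)
print('plate',m.sum(),cv2.minAreaRect(p[m][:,:2].astype(np.float32)),np.median(p[m],0))
m=(x>.28)&(x<.41)&(y>-.38)&(y<-.2)&(z>.02)&(z<.045);print('rim',m.sum(),cv2.minAreaRect(p[m][:,:2].astype(np.float32)))
m=(x>.28)&(x<.41)&(y>-.38)&(y<-.2)&(z>-.002)&(z<.012)&(im[d>0].mean(1)<135);print('floor',m.sum(),np.median(p[m],0),cv2.minAreaRect(p[m][:,:2].astype(np.float32)))
im2=grab('scene')[0]
cv2.imwrite('pics/s2.png',cv2.resize(im2[220:350,270:430],None,fx=4,fy=4,interpolation=cv2.INTER_CUBIC)[:,:,::-1])
```

```text
plate 37 ((0.38978147506713867, -0.18520542979240417), (0.027469005435705185, 0.010225160047411919), 52.22673416137695) [ 0.38962294 -0.18423166  0.09984747]
rim 178 ((0.35821861028671265, -0.2878319323062897), (0.12381336092948914, 0.08884890377521515), 52.05887985229492)
floor 453 [ 0.34951589 -0.29640888  0.00232043] ((0.3544321358203888, -0.2890748977661133), (0.11524291336536407, 0.14799195528030396), 10.4545316696167)
```

View pics/s2.png

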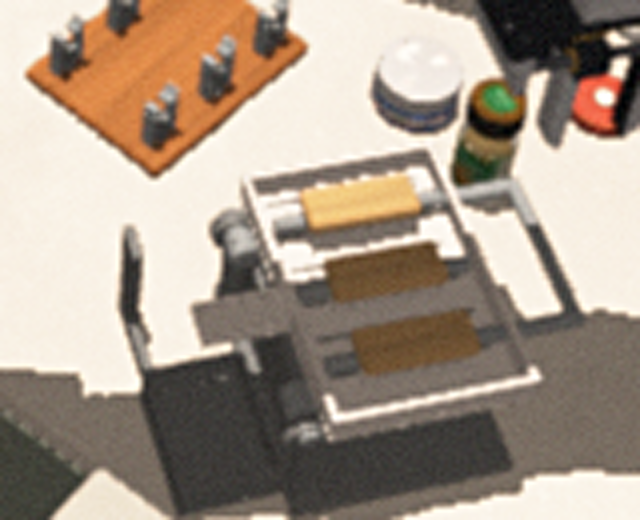

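The pan was knocked after I placed it: its plate moved from about (0.393,-0.153) to (0.390,-0.185). The spout tip is still inside it, at roughly (-4..-9, 22..27) mm in the pan frame against limits of 30 and 41. The pan stands flat and clear of the stand, so I carry on to the bar and recheck at the end.

Emit:
{"fn": "step_arm", "kwargs": {
  "rows": [
    [[2,0,30],0],
    [[0,0,30],0],
    [[0,0,30],0],
    [[0,0,30],0],
    [[0,0,18],0],
    [[0,0,8],0],
    [[0,0,0],0],
    [[0,0,0],0]
  ]
}}

```text
t: 36.97
tool_pos: [0.5603, -0.4079, 0.1051]
tcp_rot: [0.893, 0.451, 0.0, 0.0]
contact_force: [-0.2, -0.7, 0.5]
grip_width: 0.04
```

Emit:
{"fn": "step_arm", "kwargs": {
  "rows": [
    [[0,0,0],0],
    [[0,0,0],0],
    [[0,0,0],0],
    [[0,0,0],0],
    [[0,0,0],0],
    [[0,0,0],0],
    [[0,0,0],0],
    [[0,0,0],0]
  ],
  "hand": 5,
  "squeeze": 25
}}

```text
t: 37.63
tool_pos: [0.5588, -0.4074, 0.1035]
tcp_rot: [0.893, 0.451, -0.001, -0.001]
contact_force: [-7.3, 5.6, 2.4]
grip_width: 0.0114
```

Run:
```python
from h import *
s=st();p=s['tool_pos'];c,n=np.cos(PH),np.sin(PH);print('X',(p[0]-H[0])*c+(p[1]-H[1])*n,'Y',-(p[0]-H[0])*n+(p[1]-H[1])*c)
```

```text
37.63 [ 0.5588 -0.4074  0.1035] [[0.594, 0.804, -0.002], [0.804, -0.594, 0.002], [0.0, -0.003, -1.0]] F [-7.3  5.6  2.4] w 0.0114
X 0.19448641008359452 Y 0.002655798287195546
```

Emit:
{"fn": "step_arm", "kwargs": {
  "rows": [
    [[0,-1.3,-5.3],0],
    [[0,-1.3,-5.3],0],
    [[0,-1.3,-5.3],0],
    [[0,-1.3,-5.3],0],
    [[0,-1.4,-5.2],0],
    [[0,-1.4,-5.2],0],
    [[0,-1.7,-5],0],
    [[0,-1.7,-5],0]
  ]
}}

```text
t: 38.3
tool_pos: [0.5514, -0.4018, 0.1466]
tcp_rot: [0.893, 0.451, 0.001, 0.001]
contact_force: [6.5, -4.6, -6.4]
grip_width: 0.0106
```

Emit:
{"fn": "step_arm", "kwargs": {
  "rows": [
    [[0,-2,-5],0],
    [[0,-2,-5],0],
    [[0,-2.2,-4.8],0],
    [[0,-2.2,-4.8],0],
    [[0,-2.4,-4.7],0],
    [[0,-2.4,-4.7],0],
    [[0,-2.6,-4.3],0],
    [[0,-2.6,-4.3],0]
  ]
}}

```text
t: 38.97
tool_pos: [0.5375, -0.3915, 0.1851]
tcp_rot: [0.893, 0.451, 0.001, 0.002]
contact_force: [10.9, -7.3, -2.5]
grip_width: 0.0112
```

Emit:
{"fn": "step_arm", "kwargs": {
  "rows": [
    [[0,0,0],0],
    [[0,0,0],0],
    [[0,0,0],0],
    [[0,0,0],0]
  ]
}}

```text
t: 39.3
tool_pos: [0.5373, -0.3914, 0.1856]
tcp_rot: [0.893, 0.451, 0.001, 0.002]
contact_force: [5.2, -3.6, 7.4]
grip_width: 0.0113
```

Run:
```python
from h import *
s=st();p=s['tool_pos'];c,n=np.cos(PH),np.sin(PH);X=(p[0]-H[0])*c+(p[1]-H[1])*n;print('X',X,'theta',np.arctan2(p[2]+.019-.098,X)-np.arctan2(.024,.193))
```

```text
39.3 [ 0.5373 -0.3914  0.1856] [[0.594, 0.805, 0.004], [0.805, -0.594, -0.003], [0.0, 0.005, -1.0]] F [ 5.2 -3.6  7.4] w 0.0113
X 0.16764614197197908 theta 0.4426579098454172
```

Emit:
{"fn": "step_arm", "kwargs": {
  "rows": [
    [[0,0,0],0],
    [[0,0,0],0],
    [[0,0,0],0],
    [[0,0,0],0],
    [[0,0,0],0],
    [[0,0,-10],0],
    [[0,0,-25],0],
    [[0,0,-35],0]
  ],
  "hand": 40
}}

```text
t: 39.97
tool_pos: [0.5349, -0.3897, 0.2522]
tcp_rot: [0.893, 0.451, -0.001, -0.002]
contact_force: [0.0, -0.7, -0.8]
grip_width: 0.0399
```

Emit:
{"fn": "step_arm", "kwargs": {
  "rows": [
    [[0,0,-30],0],
    [[30,0,-10],0],
    [[40,0,0],0],
    [[40,0,0],0],
    [[40,0,0],0],
    [[40,0,0],0],
    [[40,0,0],0],
    [[40,0,0],0]
  ]
}}

```text
t: 40.63
tool_pos: [0.6971, -0.1715, 0.294]
tcp_rot: [0.893, 0.451, 0.0, 0.0]
contact_force: [0.6, -0.4, 0.2]
grip_width: 0.0402
```

Emit:
{"fn": "step_arm", "kwargs": {
  "rows": [
    [[30,0,0],0],
    [[0,0,0],0],
    [[0,0,0],0],
    [[0,0,0],0],
    [[0,0,0],0],
    [[0,0,0],0],
    [[0,0,0],0],
    [[0,0,0],0]
  ]
}}

```text
t: 41.3
tool_pos: [0.7138, -0.1498, 0.2933]
tcp_rot: [0.893, 0.45, 0.0, 0.0]
contact_force: [0.8, -0.2, -0.3]
grip_width: 0.0403
```

Run:
```python
from h import *
st();a=grab('top')[0]
cv2.imwrite('pics/t3.png',cv2.resize(a[145:290,310:460],None,fx=4,fy=4,interpolation=cv2.INTER_CUBIC)[:,:,::-1])
P,im,d=cloud('top')
p=P[d>0];x,y,z=p.T
c,n=np.cos(PH),np.sin(PH);X=(x-H[0])*c+(y-H[1])*n;Y=-(x-H[0])*n+(y-H[1])*c
col=im[d>0].astype(int);white=(col.min(1)>120)&(col.max(1)-col.min(1)<45)
m=(X>.02)&(X<.115)&(abs(Y)<.09)&(z>.07)&(z<.2)&white
A=np.c_[X[m],Y[m],np.ones(m.sum())];w=z[m]
for _ in range(5):
    k=np.linalg.lstsq(A,w,rcond=None)[0];r=w-A@k;g=abs(r)<.006;A,w=A[g],w[g]
print('theta',np.arctan(k[0]),k,len(w))
m=(X>.15)&(X<.19)&(abs(Y)<.05)&(z>.15);print('bar',m.sum(),X[m].mean(),np.median(z[m]))
m=(x>.36)&(x<.43)&(y>-.24)&(y<-.12)&(z>.085)&(z<.11)&~white
print('plate',m.sum(),cv2.minAreaRect(p[m][:,:2].astype(np.float32)))
th=.436;wood=(col[:,0]-col[:,2]>45)&(X>0)&(X<.16)&(abs(Y)<.095)&(z>.07)
u=X*np.cos(th)+(z-.098)*np.sin(th)-.078;h=-X*np.sin(th)+(z-.098)*np.cos(th)-.012
for Y0 in(-.056,0,.056):
    g=wood&(abs(Y-Y0)<.026);print('brush',g.sum(),'x',np.percentile(u[g],[2,98]),'y',Y[g].mean(),'top',np.median(h[g]))
```

```text
41.3 [ 0.7138 -0.1498  0.2933] [[0.595, 0.804, 0.0], [0.804, -0.595, -0.0], [-0.0, 0.0, -1.0]] F [ 0.8 -0.2 -0.3] w 0.0403
theta 0.4268706397800118 [ 0.45483887 -0.00644043  0.10955447] 905
bar 156 0.16460542993092656 0.20081557085824653
plate 28 ((0.4015027582645416, -0.21053820848464966), (0.02502591535449028, 0.07478171586990356), 24.58031463623047)
brush 308 x [-0.03621214  0.03878356] y -0.055180447064016945 top 0.02714160534280848
brush 299 x [-0.03665039  0.03834763] y 0.0009500685129524471 top 0.02675057139069213
brush 297 x [-0.03471988  0.04034544] y 0.05670717240908837 top 0.026933503445692644
```

View pics/t3.png

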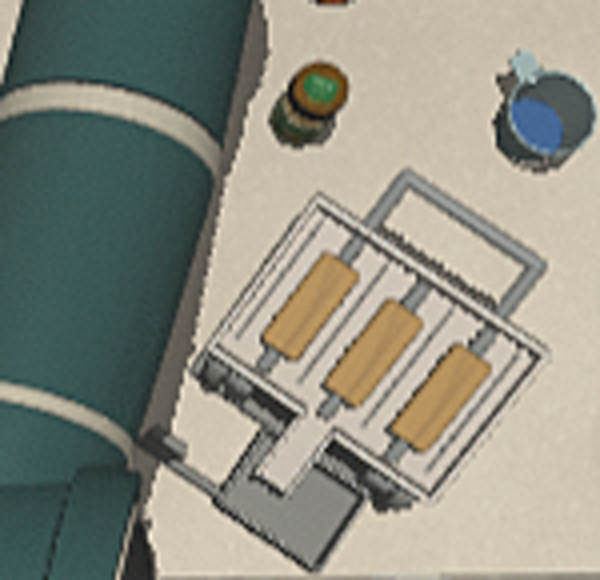

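The tray stands at about 25°, the three brushes lie in it at (310,305), (375,353) and (440,398), and the spout tip at (275,485) is over the pan. One last pan fit, then I hand in.

Run:
```python
from h import *
px=np.array([(218,495),(315,570),(363,490),(165,443)])/4+[310,145]-.4
x,r=fit([.35,-.287,-.636],planar([(-37,48,35),(-37,-48,35),(37,-48,35),(-28,108,104)]),px);print(x,r)
sp=np.array(tw(-.052,0))-x[:2];c,s=np.cos(x[2]),np.sin(x[2]);a=[c*sp[0]+s*sp[1],-s*sp[0]+c*sp[1]];print('spout in pan',a)
P,im,d=cloud('top');p=P[d>0];q=p[(abs(p[:,0]-.697)<.05)&(abs(p[:,1]+.228)<.05)&(p[:,2]>.01)&(p[:,2]<.06)];print('pot pts',len(q),q.mean(0) if len(q) else '')
if abs(a[0])<.024 and abs(a[1])<.034: print(workorder.sign_off(),'signed')
```

```text
[ 0.35321865 -0.28651989 -0.6022047 ] [[-1.6, 1.2], [0.5, -0.0], [1.1, -0.0], [-0.4, -1.0]]
spout in pan [np.float64(-0.00852186529167651), np.float64(0.022545708486586546)]
pot pts 1 [ 0.68888383 -0.26007861  0.03889481]
the job is handed in; nothing more can be done
None signed
```

I levelled the tray, moved all three brushes from the clips to the tray floor, set the pan under the spout, tipped the tray to about 25°, let go and handed the job in at about 41 s.

- **Tray:** released and holding. The depth fit gives 0.43 rad and the arm's last held position gave 0.44, against a target of 0.436 ± 0.07.
- **Brushes:** all three lie flat, centred within a few mm along the tray, at y of about −55, 1 and 57 mm. Their tops measure about 27 mm above the floor, against a block height of 30 mm.
- **Pan:** it was knocked about 3 cm just after I put it down, and I left it there because the spout tip was still over it. The last fit puts the tip at (−9, 23) mm in the pan frame, against limits of 30 and 41. An earlier estimate from the grip plate gave (−4, 27). In the last check, a depth measurement of the grip plate failed because the arm was in the way.
- **Bystanders:** the jar is at its starting pixel. The pot was hidden by the arm in the last picture. It looked in place in the scene view taken before the tipping, and the robot came nowhere near it at its height.

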